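# Hang the handheld meter in the free bay and tug-test it

### The arm

A 6-joint arm with a two-finger parallel gripper is mounted at the origin on the work surface. World frame = base frame: x ahead of the robot, y to its left, z up, the work surface at z = 0. Lengths are in mm, angles in rad, forces in N, time in s.
With the tool pointing down it reaches from about 275 to 750 mm from the base axis. Payload 10.2 kg.
Tool frame: the origin (TCP) lies at the very end of the fingers, on their centre line; the grasp point (between the pads) lies 19 mm behind it (ctrl.pinch_z is the distance from the TCP to the grasp point, in mm); y points along the fingers, z is the direction in which the jaws open and shut, and the axes are right-handed (so a half turn about y gives the same grasp; the last joint's range is limited). The gripper opens to 85 mm and grips with 20 to 120 N. Pads are 22 mm wide; open, the fingers measure 114 mm over their backs; the gripper's body (76 mm by 85 mm) begins 54 mm behind the grasp point. The pads swing forward as they close: fully open they stand 13 mm farther back than shut.
Start: joints at [0.884, 0.313, 1.498, -0, 1.331, -0.223], TCP at [234.872, 469.538, 198.294] pointing down, gripper open.
Joint ranges: [-2.94, 2.94], [-0.97, 2.17], [0.19, 2.56], [-1.23, 4.37], [0.02, 3.11], [-2.88, 2.88]. Speed limits (rad/s): [2.39, 2.39, 3.01, 3.14, 3.14, 3.14].

### API

Orientations are given as a unit quaternion [w, x, y, z].
In Python, from rig import sense, eyes, ctrl gives the robot as it stands. The module is installed in compiled form; this text tells all that it offers.
- The arm moves only by the shell command python3 -m handwheel 'ROWS' [FORCE]. ROWS is JSON, a list of rows, each an object of numbers: "grip": the finger opening in mm, from 0 to 85.4; "tx", "ty", "tz": the shift along the tool's x, y, z in mm; "wx", "wy", "wz": the turn, a rotation vector about the tool's x, y, z in rad. In form: [{"grip": .., "tx": .., "ty": .., "tz": .., "wx": .., "wy": .., "wz": ..}, ...]. A call has 1 to 10 rows; each row shifts and turns the commanded pose from where the row before left it, along the tool's axes as they then stand; what a row does not reach is not made up. A row lasts 1/12 s, in which the tool goes at most 41.7 mm and 7.16 degrees, less where a joint would pass 70% of its speed; a pose out of reach is approached as far as the arm can. A call is refused whole if a number of a shift passes 41.7 or a number of a turn 0.125, either way. A call with a gripper value outside its range is refused whole. The fingers move at their own pace and stop on an object; FORCE is the grip in N (left out, the last holds). Time passes only in rows, so rows that do not move let the fingers close. It gives the time, the measured TCP pose, the force and the opening at its end, in the units of the state.
- sense(): the state, without advancing time (a new reading comes with each control period).
- eyes.capture(name): name is "scene" or "top"; returns a dict with "pixels" (400x640x3 uint8, red, green, blue), "mtx" (3x3 intrinsics, pixels), "dist" ([k1, k2, p1, p2, k3] as OpenCV has them; the pictures are not rectified), "R" (3x3) and "t" (3): a world point X has camera coordinates R X + t. Camera axes: x right, y down, z forward; pixel columns grow to the right and rows downward; lengths in mm; the calibration is good to about 2 mm. A picture is of the moment at which its call begins. There is no depth.
- ctrl.finish_job(): hands the job in, once; it reports no verdict.
The state is a dict: "time_s": time; "joints": joint angles; "dq": joint speeds; "tau": joint torques, N m; "eef_pos": TCP position; "ee_rot": TCP orientation; "force": force on the tool from outside, world axes, zero at the start; "wrist_torque": the same for the moment, N m; "grip_width": opening from 0.0 (shut) to 1.0 (fully open).
Only numpy, scipy, OpenCV 4.12 (cv2) and the standard library are available. Lean on these libraries where they do the work, as an engineer would, in place of code of your own. Each camera call takes 0.05 s, during which the arm holds its last target.

### The job

Put the handheld meter that lies on the bench away in the free hanger bay: first stand it upright on the bench on its bottom end and let go of it, then take it again by its hanging tab and hang it by the tab's window on the free sprung hook, display facing out of the bay's open front. Before letting go, tug the hung meter down gently until the hook has sunk about one and a half centimetres below its unloaded height, then let go and leave it hanging still. Leave the board, spool, bottle and tin where they are.

Things in the scene. Friction and masses are not known exactly. Their poses are not given: they have to be found in the camera images.
- meter_center (a point): Loose grey handheld meter, 150 long, 0.2 to 0.4 kg, at first lying on its back. Point: mid length, width and thickness. x: along it to the tab; y: across; z: out of the display face (up at first). Body 56 wide (y), 40 thick (z), x -75 (flat bottom end to stand on) to +27; weight centred near x = -26. Black tab beyond, 18 thick, to x = +75. Standing, it tips over if leant some 20 degrees.
- meter_eye (a point): Edge of the tab's window that rests on the hook: 55 along +x from meter_center, middle of width and thickness, same axes. Tab 48 wide, 18 thick (z). The window goes right through the thickness, 32 wide and 28 long, from the body (x = +27 from meter_center) to this edge, between side posts 8 wide; beyond this edge a solid top bar 20 long.
- hook_seat (a point): Top of the free hook's steel tongue, where the tab hangs; moves with the hook, about 185 above the bench unloaded. z up; x level, into the bay; y left. Tongue level, 18 wide, 6 thick, x -34 (free end, at the open front) to +63. A lip at the free end, x -34 to -30, rises 8 above the tongue: the window must pass over it. Fixed column from x = +72, up to the tongue's height.
- hook (a joint): How far the free hook has sunk below its built height, in m: about 0.001 empty, stop at 0.030. Slides straight down against a 600 N/m spring (the meter's weight adds about 3 to 6 mm), rises when relieved. A good tug reads about 0.016; under 0.012 is too little, over 0.023 too hard.
- bay_free: Free hanger bay, fixed to the bench. Origin on the bench under hook_seat, x into the bay; open front (-x) and top. Foot 135 by 100, 8 high, x -47 to +88. Two cheeks 4 thick, inner faces at y = +40 and -40, x -35 to +70, up to 200 above the bench: fingers beside the 56 wide meter do not fit between them; those in front of and behind the tab do.
- bay_full: A second fixed bay of the same build and axes with another meter hung in it for good; its top is 206 above the bench. To be left alone. It may stand left or right of the free one.
- board: Loose circuit board beside the meter, 110 by 80, 22 high; origin under its centre. Leave it.
- spool: Loose spool, 56 across and 38 high; origin under its centre. Leave it.
- flux: Loose bottle, 38 across and 85 high; origin under its centre. Leave it.
- tin: Loose flat steel tin, 45 by 70, 22 high; origin under its centre. Leave it.
- bay_front (a point): Empty point in the air 100 mm out in front of the free bay's unloaded hook_seat (x = -100 from it, same axes): the hung meter's display must face this way.
Things that resemble listed ones, but are neither listed nor needed, are in the scene too. What is shaped like the part that bears meter_center but green or pink is not meant.

How it is judged (in metres and radians):
On the way, in this order (a step that is already met when the one before it is completed fails the run):
1. the meter stands upright on its bottom end on the bench, let go (angle between meter_center's own x axis and vertical below 0.1 rad and height (world z) of meter_center between 0.065 and 0.083 m and contact force between the fingers and meter below 0.1 N and linear speed of meter below 0.05 m/s), for 0.2 s.
2. the meter hangs by its window on the free hook, still gripped, and is tugged down: the hook has sunk at least 12 mm (value of joint hook above 0.012 m and contact force between the fingers and meter above 1 N and z of meter_eye in the frame of hook_seat between -0.004 and 0.005 m and y of meter_eye in the frame of hook_seat between -0.012 and 0.012 m and x of meter_eye in the frame of hook_seat between -0.024 and 0.06 m), for 0.2 s.
At the end, for the whole second after the job is handed in: The let-go meter hangs still by its tab window on the free hook behind the lip (window edge within 5 mm of the tongue's top, 12 mm of its middle), upright within 0.15 rad, display to the bay's open front within 0.4 rad, carried by the hook's spring alone (sunk 2 to 11 mm) (z of meter_eye in the frame of hook_seat between -0.004 and 0.005 m and y of meter_eye in the frame of hook_seat between -0.012 and 0.012 m and x of meter_eye in the frame of hook_seat between -0.024 and 0.06 m and z of bay_front in the frame of meter_center above 0.03 m and angle between the z axis of meter_center and the x axis of hook_seat, either way round below 0.4 rad and angle between meter_center's own x axis and vertical below 0.15 rad and value of joint hook between 0.002 and 0.011 m and linear speed of meter below 0.05 m/s); the robot touches nothing.
It fails at once if the hook is tugged too hard (sunk more than 23 mm) (value of joint hook above 0.023 m).
It fails at once if the board is pushed away (distance of board from where it was at the start of the episode above 0.025 m).
It fails at once if the spool is pushed away (distance of spool from where it was at the start of the episode above 0.025 m).
It fails at once if the bottle is pushed away (distance of flux from where it was at the start of the episode above 0.025 m).
It fails at once if the tin is pushed away (distance of tin from where it was at the start of the episode above 0.025 m).
It also fails if it takes over 72 s, if anything falls off the work surface, if the arm or the gripper's body presses on something with over 40 N, if the wrist force passes 120 N, or if a joint passes its speed limit or range.

## Working session

There is one attempt and no reset: what is moved stays moved. The work goes in short steps, Python scripts to look and compute and a shell command to move; the robot and the scene stay as the last step left them, time stands still between calls to the robot, and variables do not carry over. Pictures are saved under pics/ and viewed, and the job is handed in when it is done.

```bash
mkdir -p pics; python3 - <<'E'
from rig import sense, eyes, ctrl
import cv2,numpy as np
s=sense();print(s)
for n in("scene","top"):
    c=eyes.capture(n);cv2.imwrite(f"pics/{n}0.png",c["pixels"][:,:,::-1]);np.savez(f"pics/{n}0.npz",**c)
    print(n,c["mtx"],c["dist"],c["R"],c["t"], -c["R"].T@c["t"])
print(ctrl.pinch_z)
E
```

```text
{'time_s': 0.0, 'joints': array([ 8.83640188e-01,  3.13447857e-01,  1.49844076e+00,  3.37431843e-05,
        1.33099262e+00, -2.23382606e-01]), 'dq': array([ 1.26870351e-03,  7.10324919e-04, -8.65847176e-04,  6.45110075e-04,
       -5.75820482e-04,  9.88054970e-07]), 'tau': array([ 1.60817071e-04, -4.12271583e+01, -2.59741008e+01, -2.17589582e-04,
        4.08734384e-03, -2.65827322e-05]), 'eef_pos': array([234.64778817, 469.31305991, 197.73481585]), 'ee_rot': array([-0.68777585,  0.68858402, -0.16271664,  0.16229518]), 'force': array([ 0.29471612,  0.58867773, -0.69255731]), 'wrist_torque': array([ 0.01640957, -0.03174676,  0.0427429 ]), 'grip_width': 1.0056542080740785}
scene [[399.51483647   0.         316.32477547]
 [  0.         399.51483647 197.75342678]
 [  0.           0.           1.        ]] [0.02132288 0.         0.         0.         0.        ] [[ 0.37822174  0.92571248 -0.00217258]
 [ 0.5684013  -0.23408494 -0.78874851]
 [-0.7306629   0.29708694 -0.61471219]] [ -53.78959166 -214.86590762 1671.11410414] [1363.49553683 -496.96934627  857.66218139]
top [[479.16616153   0.         311.89414078]
 [  0.         479.16616153 193.23773695]
 [  0.           0.           1.        ]] [-0.12361935  0.          0.          0.          0.        ] [[-0.05282581 -0.99859818 -0.00333331]
 [-0.97759817  0.05239537 -0.20385424]
 [ 0.20374312 -0.00751013 -0.97899558]] [-131.09472573  535.60528303 1324.51663657] [ 246.82040379 -149.02690097 1405.44435604]
18.700000000000003
```

View pics/scene0.png

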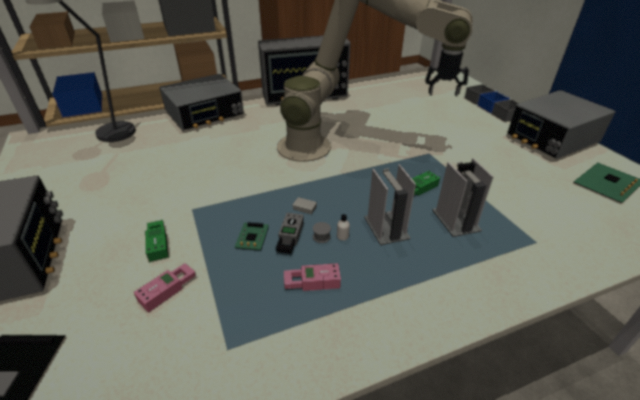

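View pics/top0.png

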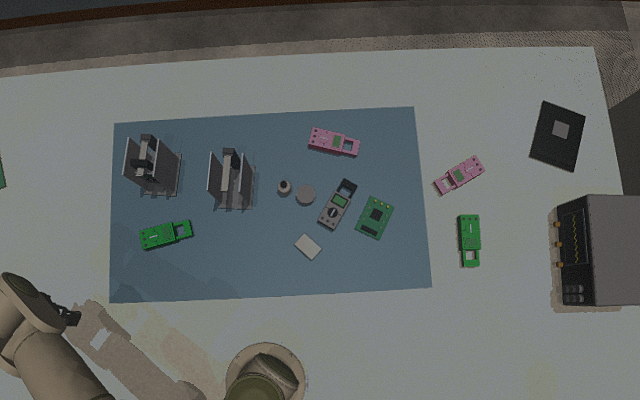

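```bash
python3 - <<'E'
import cv2
t=cv2.imread("pics/top0.png");s=cv2.imread("pics/scene0.png")
a=cv2.resize(t[130:270,190:400],None,fx=3.8,fy=3.8,interpolation=cv2.INTER_CUBIC);cv2.imwrite("pics/tz0.png",cv2.convertScaleAbs(a,alpha=1.6))
a=cv2.resize(s[150:290,220:430],None,fx=3.8,fy=3.8,interpolation=cv2.INTER_CUBIC);cv2.imwrite("pics/sz0.png",cv2.convertScaleAbs(a,alpha=1.6))
E
```

```text
(no output)
```

View pics/tz0.png

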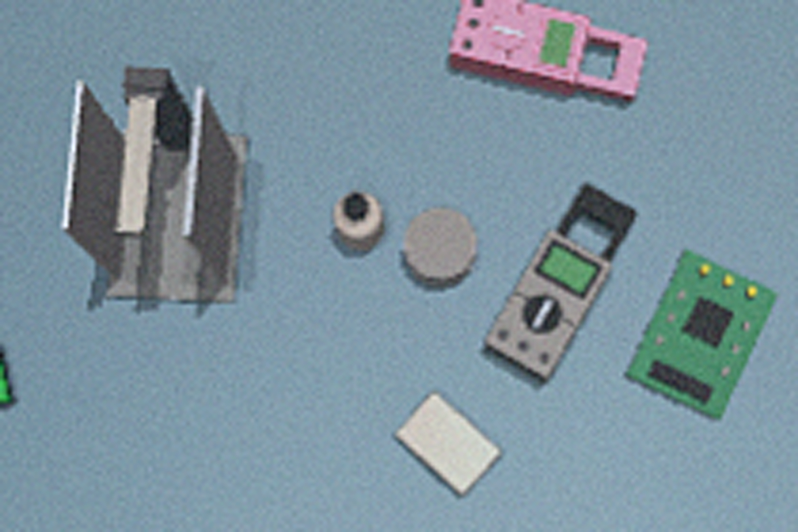

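View pics/sz0.png

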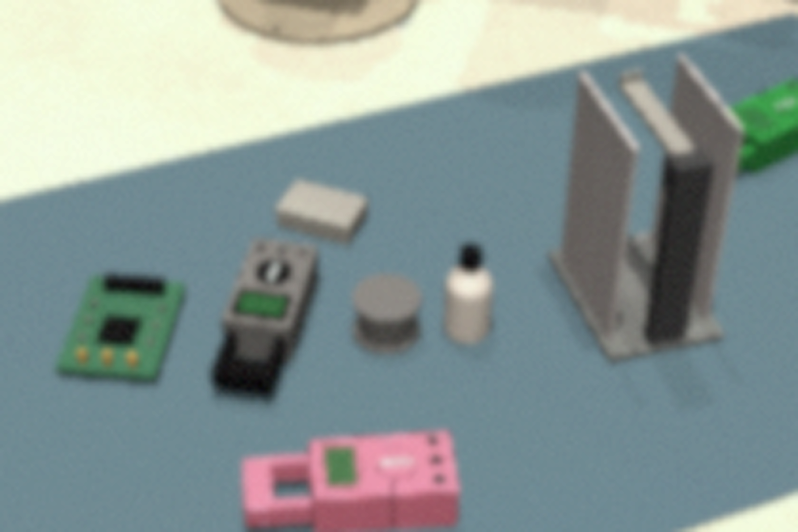

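```bash
cat > h.py <<'E'
import numpy as np,cv2
def load(n): return dict(np.load(f"pics/{n}.npz"))
def ray(c,uv):
    p=cv2.undistortPoints(np.array([[uv]],float),c["mtx"],c["dist"])[0,0]
    R,t=c["R"],c["t"];return -R.T@t, R.T@np.array([p[0],p[1],1.])
def plane(c,uv,z):
    o,d=ray(c,uv);return o+d*(z-o[2])/d[2]
def proj(c,X):
    return cv2.projectPoints(np.array(X,float).reshape(-1,1,3),cv2.Rodrigues(c["R"])[0],c["t"],c["mtx"],c["dist"])[0][:,0]
def tri(c1,u1,c2,u2):
    o1,d1=ray(c1,u1);o2,d2=ray(c2,u2);d1/=np.linalg.norm(d1);d2/=np.linalg.norm(d2)
    A=np.stack([d1,-d2],1);s=np.linalg.lstsq(A,o2-o1,rcond=None)[0]
    p,q=o1+s[0]*d1,o2+s[1]*d2;return (p+q)/2,np.linalg.norm(p-q)
def zoom(img,u0,v0,w,h,f,fn,grid=5):
    a=cv2.resize(img[v0:v0+h,u0:u0+w],None,fx=f,fy=f,interpolation=cv2.INTER_CUBIC)[:,:,::-1]
    a=cv2.convertScaleAbs(a,alpha=1.7)
    for u in range(u0-u0%-10 if 0 else (u0+9)//10*10,u0+w,10):
        x=int((u-u0+.5)*f);cv2.line(a,(x,0),(x,6),(0,0,255),1);cv2.putText(a,str(u),(x,16),0,.35,(0,0,255),1)
    for v in range((v0+9)//10*10,v0+h,10):
        y=int((v-v0+.5)*f);cv2.line(a,(0,y),(6,y),(0,0,255),1);cv2.putText(a,str(v),(8,y+4),0,.35,(0,0,255),1)
    cv2.imwrite(fn,a)
E
python3 - <<'E'
from h import *
t=load("top0");s=load("scene0")
zoom(t["pixels"],310,170,60,65,9,"pics/tm.png")
zoom(t["pixels"],200,140,65,75,8,"pics/tb.png")
zoom(s["pixels"],360,155,60,95,6,"pics/sb.png")
im=t["pixels"].astype(int)
# meter mask: not blue
m=((im[:,:,2]-im[:,:,0])<10).astype(np.uint8)
m[:, :315]=0;m[:,360:]=0;m[:172]=0;m[235:]=0
n,l,st,ce=cv2.connectedComponentsWithStats(m)
for i in range(1,n):
    if st[i,4]>60:
        p=np.argwhere(l==i)[:,::-1].astype(np.float32);print(st[i],ce[i],cv2.minAreaRect(p))
E
```

```text
[318 179  39  52 800] [336.12375 205.95625] ((337.3056945800781, 203.76165771484375), (19.5789852142334, 51.25087356567383), 30.25643539428711)
```

View pics/tm.png

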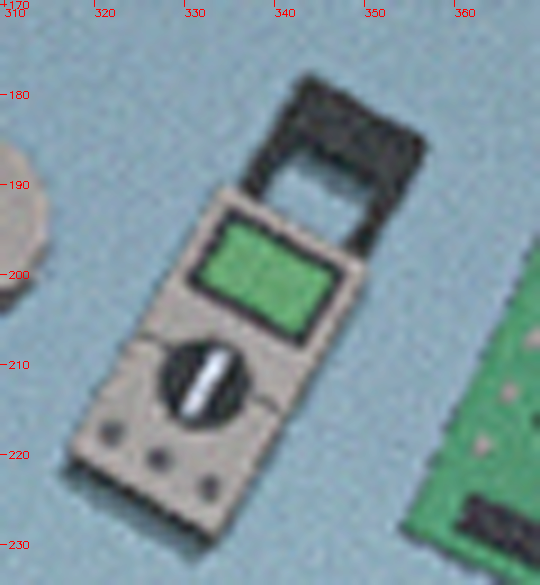

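View pics/tb.png

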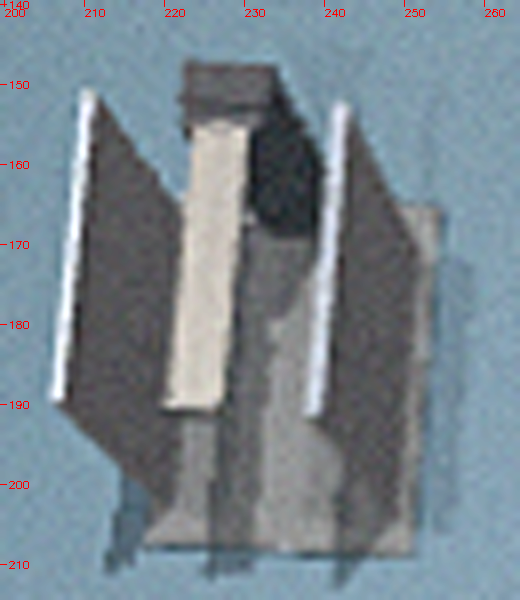

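View pics/sb.png

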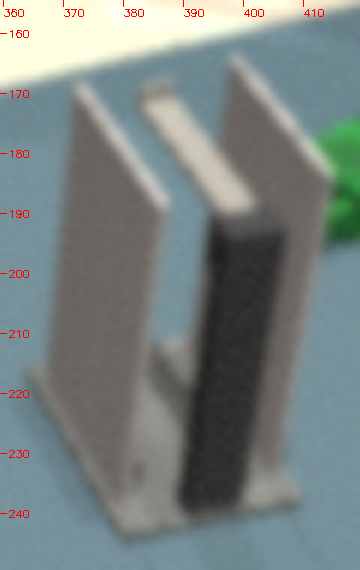

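```bash
python3 - <<'E'
from h import *
t=load("top0");s=load("scene0")
P=lambda x,y,z,f,u0,v0:plane(t,(u0+x/f-.5,v0+y/f-.5),z)
np.set_printoptions(precision=1,suppress=True)
A=[P(x,y,40,9,310,170) for x,y in((230,188),(365,265),(70,455),(213,535))]
B=[P(x,y,29,9,310,170) for x,y in((308,72),(427,145))]
for a in A+B: print(a)
n=np.linalg.norm
print("len",n(A[0]-A[2]),n(A[1]-A[3]),"w",n(A[0]-A[1]),n(A[2]-A[3]),"tab w",n(B[0]-B[1]))
bot=(A[2]+A[3])/2;top=(A[0]+A[1])/2;tab=(B[0]+B[1])/2
d=tab-bot;d[2]=0;print("tot",n(d));d/=n(d);print("yaw",np.degrees(np.arctan2(d[1],d[0])),"c from bot",bot+75*d,"from tab",tab-75*d,"from top",top-27*d)
C=[P(x,y,200,8,200,140) for x,y in((90,92),(57,402),(342,102),(314,415))]
T=[P(x,y,184,8,200,140) for x,y in((196,122),(250,122),(165,408),(222,410))]
for c in C+T: print(c)
for a,b in((C[0],C[1]),(C[2],C[3]),(T[0],T[2]),(T[1],T[3])):
    d=a-b;print(n(d),np.degrees(np.arctan2(d[1],d[0])))
# two-view check of cheek tops front corner: scene
S=lambda x,y:(360+x/6-.5,155+y/6-.5)
print(tri(t,(210.75-.2,150.75),s,S(332,178)),tri(t,(242.25,152),s,S(165,208)),tri(t,(206.6,189.75),s,S(234,55)),tri(t,(238.75,191.4),s,S(80,83)))
F=[P(x,y,8,8,200,140) for x,y in((143,545),(412,552),(440,205))]
for f in F: print("foot",f)
E
```

```text
[ 535.8 -227.4   40. ]
[ 508.1 -269.3   40. ]
[ 451.4 -170.8   40. ]
[ 423.2 -214.9   40. ]
[ 575.7 -256.    29. ]
[ 549.1 -293.3   29. ]
len 101.61249214200328 100.83313147378271 w 50.26952145958034 52.33145949694386 tab w 45.81544159038967
tot 149.45126534253174
yaw -33.19896784265474 c from bot [ 500.1 -233.9   40. ] from tab [ 499.6 -233.6   29. ] from top [ 499.4 -233.6   40. ]
[625.6 102.1 200. ]
[521.5 113.6 200. ]
[617.3  18.6 200. ]
[512.7  30.  200. ]
[618.1  69.8 184. ]
[617.1  51.7 184. ]
[521.2  81.4 184. ]
[519.5  62.6 184. ]
104.72009560251367 -6.329449111567704
105.23338386829576 -6.184782405806674
97.58181492712151 -6.788979787169327
98.13862752761203 -6.337823857760522
(array([626.6, 102.2, 197.4]), np.float64(2.045935942496871)) (array([618.1,  17.9, 198. ]), np.float64(2.193827780821438)) (array([521.2, 113. , 199.7]), np.float64(1.539925304944134)) (array([512.8,  30. , 198.7]), np.float64(0.4173857560416125))
foot [509.  123.6   8. ]
foot [501.1  23.1   8. ]
foot [633.6   9.    8. ]
```

```bash
cat >> h.py <<'E'
from scipy.spatial.transform import Rotation as Ro
def log():
    from rig import sense
    s=sense()
    q=s["ee_rot"];R=Ro.from_quat([q[1],q[2],q[3],q[0]])
    with open("log.txt","a") as f: f.write(repr((s["joints"].tolist(),s["eef_pos"].tolist(),q.tolist()))+"\n")
    return s,R
def rep():
    np.set_printoptions(precision=3,suppress=True)
    s,R=log();print("t",s["time_s"],"j",s["joints"],"p",s["eef_pos"],"F",s["force"],"M",s["wrist_torque"],"g",s["grip_width"]);print("cols x y z:\n",R.as_matrix());return s,R
def goto(p,Rt=None):
    "tool-frame shift and rotvec to reach p, Rt"
    s,R=log();d=R.inv().apply(np.array(p)-s["eef_pos"]);print("tool shift",d)
    if Rt is not None: print("rotvec",(R.inv()*Rt).as_rotvec())
E
python3 -c "
from h import *
rep()
goto([480,-220,290])"
```

```text
t 0.1 j [ 0.884  0.313  1.498 -0.     1.331 -0.223] p [234.702 469.323 197.801] F [ 0.315 -1.569 -0.032] M [-0.023  0.055 -0.073] g 1.00429724571286
cols x y z:
 [[ 0.894 -0.001  0.447]
 [-0.447 -0.001  0.894]
 [-0.    -1.    -0.001]]
tool shift [ 527.732  -91.755 -506.871]
```

```bash
python3 -m handwheel '[{"ty":-40},{"ty":-40},{"ty":-20},{"tx":38,"tz":-15},{"tx":38,"tz":-15},{"tx":36,"tz":-22},{"tx":34,"tz":-24}]'; python3 -c "
from h import *
rep()
goto([480,-220,290])"
```

```text
t 0.1 j [ 0.884  0.313  1.498 -0.     1.331 -0.223] p [234.702 469.323 197.801] F [ 0.315 -1.569 -0.032] M [-0.023  0.055 -0.073] g 1.00429724571286
cols x y z:
 [[ 0.894 -0.001  0.447]
 [-0.447 -0.001  0.894]
 [-0.    -1.    -0.001]]
tool shift [ 527.732  -91.755 -506.871]invalid input
```

```bash
python3 -m handwheel '[{"grip":85,"tx":0,"ty":-40,"tz":0,"wx":0,"wy":0,"wz":0},{"grip":85,"tx":0,"ty":-40,"tz":0,"wx":0,"wy":0,"wz":0},{"grip":85,"tx":0,"ty":-20,"tz":0,"wx":0,"wy":0,"wz":0},{"grip":85,"tx":30,"ty":0,"tz":-25,"wx":0,"wy":0,"wz":0},{"grip":85,"tx":30,"ty":0,"tz":-28,"wx":0,"wy":0,"wz":0}]'; python3 -c "
from h import *
rep()
goto([480,-220,290])"
```

```text
time_s: 0.52
eef_pos: [264.9, 395.4, 298.7]
ee_rot: [0.689, -0.688, 0.161, -0.162]
force: [1.1, -0.1, 0.0]
grip_width: 0.997
t 0.5167 j [ 0.734  0.148  1.447 -0.     1.546 -0.377] p [264.87  395.362 298.708] F [ 1.069 -0.057  0.042] M [-0.072 -0.041 -0.013] g 0.9965790597101739
cols x y z:
 [[ 0.896  0.001  0.445]
 [-0.445  0.001  0.896]
 [ 0.001 -1.     0.001]]
tool shift [ 466.235    8.335 -455.612]
```

```bash
python3 -m handwheel '[{"grip":85,"tx":29,"ty":0,"tz":-28,"wx":0,"wy":0,"wz":0},{"grip":85,"tx":29,"ty":0,"tz":-28,"wx":0,"wy":0,"wz":0},{"grip":85,"tx":29,"ty":0,"tz":-28,"wx":0,"wy":0,"wz":0},{"grip":85,"tx":29,"ty":0,"tz":-28,"wx":0,"wy":0,"wz":0},{"grip":85,"tx":29,"ty":0,"tz":-28,"wx":0,"wy":0,"wz":0},{"grip":85,"tx":29,"ty":0,"tz":-28,"wx":0,"wy":0,"wz":0},{"grip":85,"tx":29,"ty":0,"tz":-28,"wx":0,"wy":0,"wz":0},{"grip":85,"tx":29,"ty":0,"tz":-28,"wx":0,"wy":0,"wz":0}]'; python3 -c "
from h import *
rep()
goto([480,-220,290])"
```

```text
time_s: 1.18
eef_pos: [372.1, 89.3, 298.3]
ee_rot: [0.688, -0.688, 0.162, -0.163]
force: [1.4, 0.4, -0.4]
grip_width: 0.996
t 1.1833 j [-0.073 -0.072  1.676  0.     1.537 -1.18 ] p [372.074  89.276 298.295] F [ 1.443  0.384 -0.419] M [ 0.04  -0.007 -0.011] g 0.9962535806507417
cols x y z:
 [[ 0.894  0.     0.447]
 [-0.447  0.     0.894]
 [ 0.    -1.     0.   ]]
tool shift [ 234.857    8.292 -228.345]
```

```bash
python3 -m handwheel '[{"grip":85,"tx":29,"ty":0,"tz":-28,"wx":0,"wy":0,"wz":0},{"grip":85,"tx":29,"ty":0,"tz":-28,"wx":0,"wy":0,"wz":0},{"grip":85,"tx":29,"ty":0,"tz":-28,"wx":0,"wy":0,"wz":0},{"grip":85,"tx":29,"ty":0,"tz":-28,"wx":0,"wy":0,"wz":0},{"grip":85,"tx":29,"ty":0,"tz":-28,"wx":0,"wy":0,"wz":0},{"grip":85,"tx":29,"ty":0,"tz":-28,"wx":0,"wy":0,"wz":0}]'; python3 -c "
from h import *
rep()
goto([480,-220,290])"
```

```text
time_s: 1.68
eef_pos: [452.6, -139.0, 298.0]
ee_rot: [0.688, -0.688, 0.163, -0.163]
force: [0.8, 0.6, 0.6]
grip_width: 0.997
t 1.6833 j [-0.546  0.143  1.453  0.     1.545 -1.653] p [ 452.626 -139.009  298.044] F [0.826 0.615 0.629] M [0.033 0.007 0.01 ] g 0.9974861434882324
cols x y z:
 [[ 0.894 -0.     0.448]
 [-0.448  0.     0.894]
 [-0.    -1.     0.   ]]
tool shift [ 60.75    8.01  -60.157]
```

```bash
python3 -m handwheel '[{"grip":85,"tx":20,"ty":0,"tz":-20,"wx":0,"wy":0.115,"wz":0},{"grip":85,"tx":20,"ty":0,"tz":-20,"wx":0,"wy":0,"wz":0},{"grip":85,"tx":0,"ty":0,"tz":0,"wx":0,"wy":0,"wz":-0.12},{"grip":85,"tx":0,"ty":0,"tz":0,"wx":0,"wy":0,"wz":-0.12},{"grip":85,"tx":0,"ty":0,"tz":0,"wx":0,"wy":0,"wz":-0.12}]'; python3 -c "
from h import *
rep()"
python3 -m handwheel '[{"grip":85,"tx":0,"ty":0,"tz":0,"wx":0,"wy":0,"wz":-0.12},{"grip":85,"tx":0,"ty":0,"tz":0,"wx":0,"wy":0,"wz":-0.12},{"grip":85,"tx":0,"ty":0,"tz":0,"wx":0,"wy":0,"wz":-0.12}]'; python3 -c "
from h import *
rep()"
```

```text
time_s: 2.1
eef_pos: [467.6, -192.2, 297.8]
ee_rot: [-0.63, 0.703, -0.076, 0.322]
force: [0.5, -1.5, 0.1]
grip_width: 0.989
t 2.1 j [-0.633 -0.01   1.667  0.021  1.121 -1.63 ] p [ 467.638 -192.249  297.779] F [ 0.507 -1.549  0.054] M [0.097 0.084 0.028] g 0.9888883228269782
cols x y z:
 [[ 0.782  0.298  0.548]
 [-0.512 -0.195  0.837]
 [ 0.356 -0.934  0.   ]]
time_s: 2.35
eef_pos: [467.0, -191.3, 298.9]
ee_rot: [-0.562, 0.705, 0.052, 0.43]
force: [1.1, 0.4, 0.1]
grip_width: 0.996
t 2.35 j [-0.648 -0.195  1.967  0.076  0.646 -1.683] p [ 466.997 -191.299  298.924] F [1.101 0.391 0.055] M [ 0.169  0.239 -0.084] g 0.9959673419200394
cols x y z:
 [[ 0.626  0.556  0.547]
 [-0.409 -0.364  0.837]
 [ 0.664 -0.747 -0.   ]]
```

```bash
cat > fit.py <<'E'
from h import *
np.set_printoptions(precision=2,suppress=True)
def fit():
    A=[];b=[]
    for l in open("log.txt"):
        j,p,q=eval(l);y=Ro.from_quat([q[1],q[2],q[3],q[0]]).as_matrix()[:,1]
        c,s=np.cos(j[0]),np.sin(j[0]);M=np.array([[c,s,0],[-s,c,0],[0,0,1]])
        p=M@p;y=M@y;s2,c2,s3,c3=np.sin(j[1]),np.cos(j[1]),np.sin(j[1]+j[2]),np.cos(j[1]+j[2])
        # a1,off,d1,A,A',B,B',Lt
        A+= [[1,0,0,s2,c2,s3,c3,y[0]],[0,1,0,0,0,0,0,y[1]],[0,0,1,c2,-s2,c3,-s3,y[2]]];b+=list(p)
    x,res,rk,sv=np.linalg.lstsq(np.array(A),np.array(b),rcond=None)
    return x,rk,sv,np.array(A)@x-b
if __name__=="__main__":
    x,rk,sv,r=fit();print(x,rk,sv);print(r.reshape(-1,3))
E
python3 fit.py
```

```text
[  0.  116.3 201.3 438.9   0.  397.5  39.  288.3] 8 [6.89 5.98 3.46 0.66 0.43 0.37 0.23 0.14]
[[ 0. -0.  0.]
 [ 0. -0.  0.]
 [ 0. -0.  0.]
 [ 0. -0.  0.]
 [ 0. -0.  0.]
 [ 0. -0.  0.]
 [ 0. -0.  0.]
 [ 0. -0.  0.]
 [ 0. -0.  0.]
 [ 0. -0.  0.]
 [ 0. -0.  0.]
 [ 0. -0.  0.]]
```

```bash
cat > ik.py <<'E'
from h import *
def ik(tcp,y,verbose=0):
    "returns j1,j2,j3, forearm dir angle, angle j5 between forearm & tool (in 3D), lateral comp"
    W=np.array(tcp)-288.3*np.array(y)
    R=np.hypot(W[0],W[1]);
    if R<116.3: return None
    az=np.arctan2(W[1],W[0]);j1=az-np.arcsin(116.3/R);r=np.sqrt(R*R-116.3**2);z=W[2]-201.3
    L3=np.hypot(397.5,39.);d=np.hypot(r,z);c=(438.9**2+d*d-L3**2)/(2*438.9*d)
    if abs(c)>1: return None
    j2=np.arctan2(r,z)-np.arccos(c)
    v=np.array([r-438.9*np.sin(j2),z-438.9*np.cos(j2)])
    # B s+B' c = v0 ; B c - B' s = v1
    j23=np.arctan2(v[0],v[1])-np.arctan2(39.,397.5)
    f=np.array([np.sin(j23)*np.cos(j1),np.sin(j23)*np.sin(j1),np.cos(j23)])
    u=np.array([np.cos(j23)*np.cos(j1),np.cos(j23)*np.sin(j1),-np.sin(j23)]);l=np.array([-np.sin(j1),np.cos(j1),0])
    a,b,cc=y@f,y@u,y@l
    j5=np.arccos(np.clip(a,-1,1));j4=np.arctan2(cc,b)
    return np.array([j1,j2,j23-j2,j4,j5,j23])
E
python3 - <<'E'
from ik import *
np.set_printoptions(precision=2,suppress=True)
for l in open("log.txt"):
    j,p,q=eval(l);y=Ro.from_quat([q[1],q[2],q[3],q[0]]).as_matrix()[:,1];print(np.array(j[:5]),ik(p,y))
hd=np.radians(-33.2);h=np.array([np.cos(hd),np.sin(hd),0]);up=np.array([0,0,1.])
c=np.array([499.7,-233.7,20])
for sh in(0,-100,100):
  for deg in range(-50,91,10):
    b=np.radians(deg);y=np.sin(b)*h-np.cos(b)*up
    for ht in (25,60,100): 
        g=c+sh*h; g[2]=ht
        print(sh,deg,ht,ik(g+18.7*y,y))
E
```

```text
[ 0.88  0.31  1.5  -0.    1.33] [ 0.88  0.31  1.5  -0.    1.33  1.81]
[ 0.88  0.31  1.5  -0.    1.33] [ 0.88  0.31  1.5  -0.    1.33  1.81]
[ 0.88  0.31  1.5  -0.    1.33] [ 0.88  0.31  1.5  -0.    1.33  1.81]
[ 0.88  0.31  1.5  -0.    1.33] [ 0.88  0.31  1.5  -0.    1.33  1.81]
[ 0.73  0.15  1.45 -0.    1.55] [ 0.73  0.15  1.45 -0.    1.55  1.59]
[ 0.73  0.15  1.45 -0.    1.55] [ 0.73  0.15  1.45 -0.    1.55  1.59]
[-0.07 -0.07  1.68  0.    1.54] [-0.07 -0.07  1.68  0.    1.54  1.6 ]
[-0.07 -0.07  1.68  0.    1.54] [-0.07 -0.07  1.68  0.    1.54  1.6 ]
[-0.55  0.14  1.45  0.    1.55] [-0.55  0.14  1.45  0.    1.55  1.6 ]
[-0.55  0.14  1.45  0.    1.55] [-0.55  0.14  1.45  0.    1.55  1.6 ]
[-0.63 -0.01  1.67  0.02  1.12] [-0.63 -0.01  1.67  0.02  1.12  1.66]
[-0.65 -0.2   1.97  0.08  0.65] [-0.65 -0.2   1.97  0.08  0.65  1.77]
0 -50 25 [-0.63  1.13  0.84 -0.04  2.04  1.97]
0 -50 60 [-0.63  1.08  0.84 -0.04  2.09  1.92]
0 -50 100 [-0.63  1.04  0.82 -0.05  2.15  1.86]
0 -40 25 [-0.63  1.01  1.   -0.04  1.83  2.01]
0 -40 60 [-0.63  0.96  0.99 -0.04  1.88  1.96]
0 -40 100 [-0.63  0.92  
[... 5456 characters left out ...]
1.97  2.93  0.33  2.59]
100 50 60 [-0.67  0.54  1.96  2.86  0.25  2.51]
100 50 100 [-0.67  0.46  1.95  2.69  0.15  2.41]
100 60 25 [-0.67  0.69  2.04  3.01  0.64  2.73]
100 60 60 [-0.67  0.6   2.04  2.99  0.55  2.65]
100 60 100 [-0.67  0.5   2.04  2.96  0.45  2.54]
100 70 25 [-0.68  0.79  2.07  3.03  0.95  2.86]
100 70 60 [-0.68  0.7   2.09  3.02  0.87  2.79]
100 70 100 [-0.68  0.59  2.1   3.01  0.77  2.69]
100 80 25 [-0.68  0.91  2.07  3.04  1.24  2.98]
100 80 60 [-0.68  0.81  2.1   3.03  1.17  2.91]
100 80 100 [-0.68  0.7   2.12  3.03  1.08  2.82]
100 90 25 [-0.68  1.04 -4.25  3.04  1.5  -3.21]
100 90 60 [-0.68  0.94  2.07  3.04  1.45  3.02]
100 90 100 [-0.68  0.83  2.11  3.04  1.37  2.94]
```

```bash
for i in 1; do python3 -m handwheel '[{"grip":85,"tx":0,"ty":20,"tz":0,"wx":0,"wy":0,"wz":-0.08},{"grip":85,"tx":0,"ty":20,"tz":0,"wx":0,"wy":0,"wz":-0.08},{"grip":85,"tx":0,"ty":20,"tz":0,"wx":0,"wy":0,"wz":-0.08},{"grip":85,"tx":0,"ty":0,"tz":0,"wx":0,"wy":0,"wz":-0.04},{"grip":85,"tx":0,"ty":0,"tz":0,"wx":0,"wy":0,"wz":-0.04},{"grip":85,"tx":0,"ty":0,"tz":0,"wx":0,"wy":0,"wz":-0.04}]'; python3 -c "
from h import *
rep()"; done
python3 -m handwheel '[{"grip":85,"tx":0,"ty":0,"tz":0,"wx":0,"wy":0,"wz":-0.04},{"grip":85,"tx":0,"ty":0,"tz":0,"wx":0,"wy":0,"wz":-0.04},{"grip":85,"tx":0,"ty":0,"tz":0,"wx":0,"wy":0,"wz":-0.04},{"grip":85,"tx":0,"ty":0,"tz":0,"wx":0,"wy":0,"wz":-0.04}]'; python3 -c "
from h import *
rep()"
python3 -m handwheel '[{"grip":85,"tx":0,"ty":0,"tz":0,"wx":0,"wy":0,"wz":-0.04},{"grip":85,"tx":0,"ty":0,"tz":0,"wx":0,"wy":0,"wz":-0.04},{"grip":85,"tx":0,"ty":0,"tz":0,"wx":0,"wy":0,"wz":-0.04},{"grip":85,"tx":0,"ty":0,"tz":0,"wx":0,"wy":0,"wz":-0.04}]'; python3 -c "
from h import *
rep()"
```

```text
time_s: 2.85
eef_pos: [504.5, -209.4, 259.3]
ee_rot: [-0.502, 0.686, 0.156, 0.503]
force: [-0.2, -0.2, 0.1]
grip_width: 0.993
t 2.85 j [-0.651 -0.102  2.174  0.915  0.099 -2.522] p [ 504.509 -209.425  259.262] F [-0.245 -0.185  0.109] M [0.224 0.341 0.062] g 0.9934778486189884
cols x y z:
 [[ 0.445  0.719  0.534]
 [-0.29  -0.448  0.845]
 [ 0.847 -0.532  0.009]]
time_s: 3.18
eef_pos: [504.8, -199.6, 294.2]
ee_rot: [-0.473, 0.682, 0.186, 0.526]
force: [-0.3, 0.3, 0.2]
grip_width: 0.995
t 3.1833 j [-0.612 -0.157  2.186  1.292  0.038 -2.88 ] p [ 504.763 -199.569  294.245] F [-0.32   0.253  0.165] M [0.221 0.341 0.042] g 0.9945542442882759
cols x y z:
 [[ 0.379  0.751  0.541]
 [-0.244 -0.483  0.841]
 [ 0.893 -0.451  0.001]]
time_s: 3.52
eef_pos: [496.0, -191.2, 341.0]
ee_rot: [-0.447, 0.673, 0.214, 0.549]
force: [0.5, -0.5, 1.2]
grip_width: 0.997
t 3.5167 j [-0.598 -0.247  2.188  1.304  0.018 -2.88 ] p [ 495.975 -191.154  341.008] F [ 0.471 -0.475  1.201] M [0.252 0.422 0.008] g 0.9967105895042898
cols x y z:
 [[ 0.306  0.779  0.548]
 [-0.202 -0.509  0.837]
 [ 0.93  -0.366  0.001]]
```

```bash
python3 -m handwheel '[{"grip":85,"tx":0,"ty":0,"tz":0,"wx":0,"wy":0,"wz":0.05},{"grip":85,"tx":0,"ty":0,"tz":0,"wx":0,"wy":0,"wz":0.08},{"grip":85,"tx":0,"ty":0,"tz":0,"wx":0,"wy":0,"wz":0.12},{"grip":85,"tx":0,"ty":0,"tz":0,"wx":0,"wy":0,"wz":0.12},{"grip":85,"tx":0,"ty":0,"tz":0,"wx":0,"wy":0,"wz":0.12},{"grip":85,"tx":0,"ty":0,"tz":0,"wx":0,"wy":0,"wz":0.12},{"grip":85,"tx":0,"ty":0,"tz":0,"wx":0,"wy":0,"wz":0.12},{"grip":85,"tx":0,"ty":0,"tz":0,"wx":0,"wy":0,"wz":0.12}]'; python3 -c "
from h import *
rep()"
```

```text
time_s: 4.18
eef_pos: [512.7, -174.0, 349.0]
ee_rot: [-0.593, 0.693, 0.068, 0.406]
force: [1.1, 0.9, 0.0]
grip_width: 0.993
t 4.1833 j [-0.587 -0.125  1.766  0.108  0.808 -1.69 ] p [ 512.693 -174.016  349.043] F [1.125 0.94  0.01 ] M [0.157 0.291 0.015] g 0.9930145301722231
cols x y z:
 [[ 0.662  0.575  0.481]
 [-0.386 -0.288  0.876]
 [ 0.643 -0.766  0.031]]
```

Back out of the singular area; now level and half-turn about the tool's y.

```bash
python3 -m handwheel '[{"grip":85,"tx":0,"ty":0,"tz":0,"wx":0,"wy":0,"wz":0.12},{"grip":85,"tx":0,"ty":0,"tz":0,"wx":0,"wy":0,"wz":0.12},{"grip":85,"tx":0,"ty":0,"tz":0,"wx":0,"wy":0,"wz":0.12},{"grip":85,"tx":0,"ty":0,"tz":0,"wx":0,"wy":0,"wz":0.12},{"grip":85,"tx":0,"ty":0,"tz":0,"wx":0,"wy":0,"wz":0.12},{"grip":85,"tx":0,"ty":0,"tz":0,"wx":0,"wy":0,"wz":0.08},{"grip":85,"tx":0,"ty":0,"tz":0,"wx":0,"wy":0.12,"wz":0},{"grip":85,"tx":0,"ty":0,"tz":0,"wx":0,"wy":0.12,"wz":0},{"grip":85,"tx":0,"ty":0,"tz":0,"wx":0,"wy":0.12,"wz":0},{"grip":85,"tx":0,"ty":0,"tz":0,"wx":0,"wy":0.12,"wz":0}]'
python3 -m handwheel '[{"grip":85,"tx":0,"ty":0,"tz":0,"wx":0,"wy":0.12,"wz":0},{"grip":85,"tx":0,"ty":0,"tz":0,"wx":0,"wy":0.12,"wz":0},{"grip":85,"tx":0,"ty":0,"tz":0,"wx":0,"wy":0.12,"wz":0},{"grip":85,"tx":0,"ty":0,"tz":0,"wx":0,"wy":0.12,"wz":0},{"grip":85,"tx":0,"ty":0,"tz":0,"wx":0,"wy":0.12,"wz":0},{"grip":85,"tx":0,"ty":0,"tz":0,"wx":0,"wy":0.12,"wz":0},{"grip":85,"tx":0,"ty":0,"tz":0,"wx":0,"wy":0.12,"wz":0},{"grip":85,"tx":0,"ty":0,"tz":0,"wx":0,"wy":0.12,"wz":0},{"grip":85,"tx":0,"ty":0,"tz":0,"wx":0,"wy":0.12,"wz":0},{"grip":85,"tx":0,"ty":0,"tz":0,"wx":0,"wy":0.12,"wz":0}]'
python3 -m handwheel '[{"grip":85,"tx":0,"ty":0,"tz":0,"wx":0,"wy":0.12,"wz":0},{"grip":85,"tx":0,"ty":0,"tz":0,"wx":0,"wy":0.12,"wz":0},{"grip":85,"tx":0,"ty":0,"tz":0,"wx":0,"wy":0.12,"wz":0},{"grip":85,"tx":0,"ty":0,"tz":0,"wx":0,"wy":0.12,"wz":0},{"grip":85,"tx":0,"ty":0,"tz":0,"wx":0,"wy":0.12,"wz":0},{"grip":85,"tx":0,"ty":0,"tz":0,"wx":0,"wy":0.12,"wz":0},{"grip":85,"tx":0,"ty":0,"tz":0,"wx":0,"wy":0.12,"wz":0},{"grip":85,"tx":0,"ty":0,"tz":0,"wx":0,"wy":0.12,"wz":0},{"grip":85,"tx":0,"ty":0,"tz":0,"wx":0,"wy":0.12,"wz":0},{"grip":85,"tx":0,"ty":0,"tz":0,"wx":0,"wy":0.12,"wz":0}]'
python3 -c "
from h import *
rep()"
```

```text
time_s: 5.02
eef_pos: [513.6, -174.1, 347.8]
ee_rot: [0.634, -0.611, 0.327, -0.343]
force: [0.5, -0.4, -0.2]
grip_width: 0.995
time_s: 5.85
eef_pos: [513.5, -174.0, 347.9]
ee_rot: [-0.339, 0.311, -0.628, 0.628]
force: [-0.1, 0.3, 0.7]
grip_width: 0.994
time_s: 6.68
eef_pos: [513.5, -174.0, 347.9]
ee_rot: [-0.075, 0.098, 0.709, -0.694]
force: [0.2, 0.1, 0.1]
grip_width: 0.995
t 6.6833 j [-0.561  0.282  1.158  0.034  1.681  1.259] p [ 513.463 -174.01   347.906] F [0.163 0.131 0.082] M [-0.038 -0.007  0.009] g 0.9951933190013568
cols x y z:
 [[-0.969  0.035 -0.243]
 [ 0.243  0.018 -0.97 ]
 [-0.03  -0.999 -0.026]]
```

```bash
python3 - <<'E'
from ik import *
np.set_printoptions(precision=2,suppress=True)
t=load("top0");hd=np.radians(-33.2);h=np.array([np.cos(hd),np.sin(hd),0]);l=np.array([-h[1],h[0],0]);c=np.array([499.7,-233.7,20])
for n,uv,z in(("board",(355,228.7),22),("board",(370.3,195.8),22),("spool",(305.8,193.5),38),("flux",(283.7,184),85),("tin c",(307.8,246.5),22),("tin near",(321.5,248),22)):
    P=plane(t,uv,z);print(n,P,"along",(P-c)@h,"across",(P-c)@l)
up=np.array([0,0,1.])
def tgt(g,deg):
    b=np.radians(deg);y=np.sin(b)*h-np.cos(b)*up;z=-l;R=Ro.from_matrix(np.stack([np.cross(y,z),y,z],1));return g+18.7*y,R,y
g=c-18*h;g[2]=24
p,R,y=tgt(g,-20);print("grasp tcp",p,ik(p,y))
goto(p,R);
p2=p-110*y;print("pre",p2,ik(p2,y));goto(p2,R)
E
```

```text
board [ 422.82 -279.26   22.  ] along -39.37866715384689 across -80.21806198119603
board [ 517.8  -331.29   22.  ] along 68.58366571334426 across -71.74501720687675
spool [ 531.58 -141.74   38.  ] along -23.68245804948626 across 94.40534501029093
flux [552.54 -80.94  85.  ] along -39.4291399986486 across 156.75377798224815
tin c [ 378.53 -139.54   22.  ] along -152.9500188760518 across 12.440315391276975
tin near [ 372.09 -178.79   22.  ] along -136.84368028379632 across -23.924614008457873
grasp tcp [ 479.29 -220.34    6.43] [-0.64  0.75  1.38 -0.02  1.36  2.13]
tool shift [ 32.1  339.17  62.07]
rotvec [-0.03  0.34 -0.37]
pre [ 510.77 -240.94  109.79] [-0.64  0.7   1.17 -0.02  1.62  1.87]
tool shift [ -6.53 236.64  71.73]
rotvec [-0.03  0.34 -0.37]
```

```bash
python3 -m handwheel '[{"grip":75,"tx":0,"ty":35,"tz":0,"wx":-0.01,"wy":0.115,"wz":-0.12},{"grip":75,"tx":0,"ty":35,"tz":0,"wx":-0.01,"wy":0.115,"wz":-0.12},{"grip":75,"tx":0,"ty":35,"tz":0,"wx":-0.01,"wy":0.11,"wz":-0.12}]'
cat > tg.py <<'E'
from ik import *
np.set_printoptions(precision=2,suppress=True)
hd=np.radians(-33.2);h=np.array([np.cos(hd),np.sin(hd),0]);l=np.array([-h[1],h[0],0]);c=np.array([499.7,-233.7,20])
up=np.array([0,0,1.])
def tgt(g,deg):
    b=np.radians(deg);y=np.sin(b)*h-np.cos(b)*up;z=-l;R=Ro.from_matrix(np.stack([np.cross(y,z),y,z],1));return g+18.7*y,R,y
g=c-18*h;g[2]=24
E
python3 - <<'E'
from tg import *
rep()
p,R,y=tgt(g,-20)
goto(p,R);
p2=p-110*y;print("pre");goto(p2,R)
E
```

```text
time_s: 6.93
eef_pos: [508.7, -168.2, 242.8]
ee_rot: [-0.257, 0.088, 0.708, -0.651]
force: [-0.1, -0.8, -0.1]
grip_width: 0.876
t 6.9333 j [-0.543  0.476  1.172  0.008  1.746  1.526] p [ 508.696 -168.223  242.778] F [-0.058 -0.816 -0.062] M [-0.021 -0.086  0.008] g 0.8755441682350852
cols x y z:
 [[-0.852 -0.209 -0.479]
 [ 0.46   0.135 -0.878]
 [ 0.249 -0.968 -0.019]]
tool shift [-57.687 227.979  64.347]
rotvec [-0.005  0.082 -0.097]
pre
tool shift [-68.289 118.496  65.364]
rotvec [-0.005  0.082 -0.097]
```

```bash
python3 -m handwheel '[{"grip":75,"tx":-15,"ty":20,"tz":15,"wx":-0.005,"wy":0.082,"wz":-0.097},{"grip":75,"tx":-13,"ty":25,"tz":20,"wx":0,"wy":0,"wz":0},{"grip":75,"tx":-13,"ty":25,"tz":20,"wx":0,"wy":0,"wz":0},{"grip":75,"tx":0,"ty":0,"tz":0,"wx":0,"wy":0,"wz":0}]'
python3 - <<'E'
from tg import *
rep()
p,R,y=tgt(g,-20)
goto(p,R);
E
```

```text
time_s: 7.27
eef_pos: [492.0, -224.8, 158.4]
ee_rot: [-0.318, 0.078, 0.703, -0.631]
force: [0.5, -0.6, -0.6]
grip_width: 0.879
t 7.2667 j [-0.635  0.613  1.196 -0.019  1.688  1.514] p [ 492.018 -224.781  158.366] F [ 0.454 -0.595 -0.568] M [-0.031 -0.118  0.004] g 0.8787849920089446
cols x y z:
 [[-0.786 -0.291 -0.546]
 [ 0.511  0.191 -0.838]
 [ 0.348 -0.937 -0.001]]
tool shift [-40.61  146.991   3.422]
rotvec [0.    0.002 0.006]
```

```bash
python3 -m handwheel '[{"grip":75,"tx":-20,"ty":10,"tz":1.7,"wx":0,"wy":0.002,"wz":0.006},{"grip":75,"tx":-20,"ty":20,"tz":1.7,"wx":0,"wy":0,"wz":0},{"grip":75,"tx":0,"ty":30,"tz":0,"wx":0,"wy":0,"wz":0},{"grip":75,"tx":0,"ty":15,"tz":0,"wx":0,"wy":0,"wz":0}, {"grip":75,"tx":0,"ty":0,"tz":0,"wx":0,"wy":0,"wz":0}]'
python3 - <<'E'
from tg import *
rep()
p,R,y=tgt(g,-20)
goto(p,R);
from rig import eyes
for n in("scene","top"):
    c=eyes.capture(n);np.savez(f"pics/{n}1.npz",**c)
    if n=="top": zoom(c["pixels"],290,150,90,100,6,"pics/t1.png")
    else: zoom(c["pixels"],240,150,110,110,5,"pics/s1.png")
E
```

```text
time_s: 7.68
eef_pos: [502.4, -231.1, 77.8]
ee_rot: [-0.314, 0.081, 0.703, -0.633]
force: [0.1, 0.8, -0.1]
grip_width: 0.876
t 7.6833 j [-0.634  0.708  1.248 -0.018  1.53   1.517] p [ 502.373 -231.081   77.795] F [ 0.093  0.788 -0.119] M [-0.084 -0.125  0.059] g 0.8762533627348442
cols x y z:
 [[-0.79  -0.283 -0.545]
 [ 0.512  0.186 -0.839]
 [ 0.338 -0.941 -0.002]]
tool shift [-0.428 75.682  3.692]
rotvec [ 0.     0.004 -0.004]
```

View pics/t1.png

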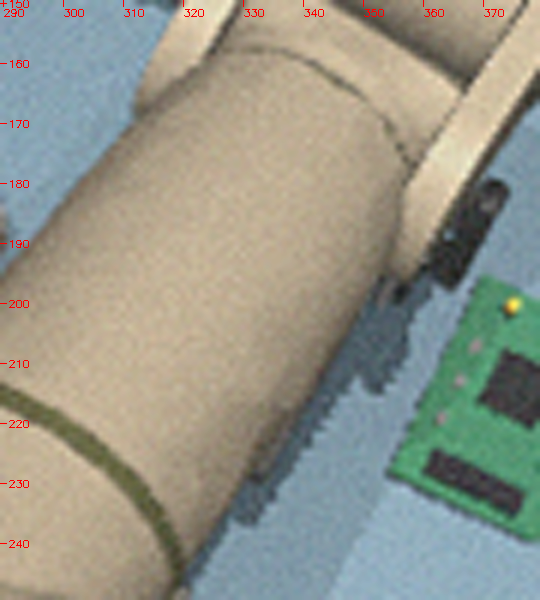

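View pics/s1.png

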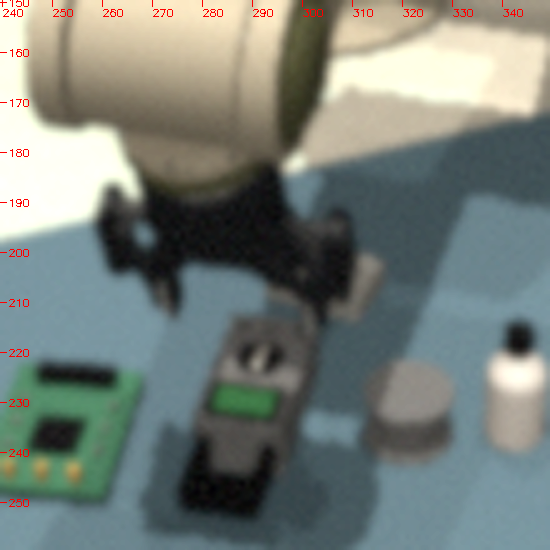

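```bash
python3 -m handwheel '[{"grip":75,"tx":0,"ty":20,"tz":3.7,"wx":0,"wy":0.004,"wz":-0.004},{"grip":75,"tx":0,"ty":20,"tz":0,"wx":0,"wy":0,"wz":0},{"grip":75,"tx":0,"ty":15,"tz":0,"wx":0,"wy":0,"wz":0},{"grip":75,"tx":0,"ty":12,"tz":0,"wx":0,"wy":0,"wz":0},{"grip":75,"tx":0,"ty":8,"tz":0,"wx":0,"wy":0,"wz":0},{"grip":75,"tx":0,"ty":0,"tz":0,"wx":0,"wy":0,"wz":0},{"grip":75,"tx":0,"ty":0,"tz":0,"wx":0,"wy":0,"wz":0}]' 60
python3 - <<'E'
from tg import *
rep()
p,R,y=tgt(g,-20)
goto(p,R);
E
python3 -m handwheel '[{"grip":40,"tx":0,"ty":0,"tz":0,"wx":0,"wy":0,"wz":0},{"grip":40,"tx":0,"ty":0,"tz":0,"wx":0,"wy":0,"wz":0},{"grip":40,"tx":0,"ty":0,"tz":0,"wx":0,"wy":0,"wz":0},{"grip":40,"tx":0,"ty":0,"tz":0,"wx":0,"wy":0,"wz":0},{"grip":40,"tx":0,"ty":0,"tz":0,"wx":0,"wy":0,"wz":0},{"grip":40,"tx":0,"ty":0,"tz":0,"wx":0,"wy":0,"wz":0}]' 60
python3 - <<'E'
from tg import *
rep()
E
```

```text
time_s: 8.37
eef_pos: [481.5, -222.0, 10.0]
ee_rot: [-0.315, 0.084, 0.702, -0.633]
force: [-0.1, 0.0, -0.9]
grip_width: 0.881
t 8.3667 j [-0.642  0.746  1.379 -0.021  1.359  1.517] p [ 481.498 -221.994    9.979] F [-0.103  0.039 -0.855] M [-0.047 -0.134 -0.045] g 0.8811613910927844
cols x y z:
 [[-0.788 -0.281 -0.548]
 [ 0.516  0.185 -0.837]
 [ 0.336 -0.942 -0.001]]
tool shift [ 1.401  4.271 -0.168]
rotvec [ 0.001 -0.    -0.006]
time_s: 8.87
eef_pos: [481.3, -222.0, 9.9]
ee_rot: [-0.315, 0.084, 0.702, -0.633]
force: [-1.4, -0.6, 6.5]
grip_width: 0.462
t 8.8667 j [-0.642  0.745  1.38  -0.021  1.359  1.517] p [ 481.287 -221.982    9.938] F [-1.388 -0.55   6.494] M [ 0.056  0.223 -0.016] g 0.46202336968772595
cols x y z:
 [[-0.788 -0.281 -0.548]
 [ 0.516  0.185 -0.836]
 [ 0.336 -0.942 -0.001]]
```

```bash
cat > cap.py <<'E'
import sys
from h import *
from rig import eyes
k=sys.argv[1];a=list(map(int,sys.argv[3:7])) ; n=sys.argv[2]
c=eyes.capture(n);np.savez(f"pics/{n}{k}.npz",**c);zoom(c["pixels"],*a,int(sys.argv[7]),f"pics/{n}{k}.png")
E
python3 cap.py 2 scene 240 150 110 110 5
```

```text
(no output)
```

View pics/scene2.png

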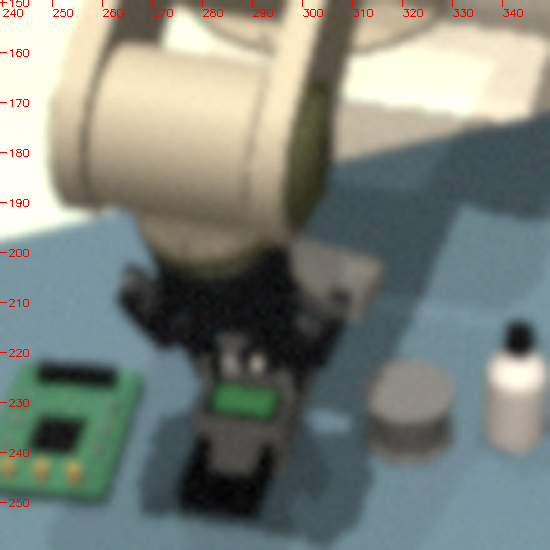

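```bash
python3 -c "
from h import *
c=load('scene2');p=np.clip((c['pixels'].astype(float)/255)**0.5*255,0,255).astype(np.uint8)
zoom(p,262,198,50,56,10,'pics/s2z.png')
c1=load('scene0');zoom(c1['pixels'],262,198,50,56,10,'pics/s0z.png')"

```

```text
(no output)
```

View pics/s2z.png

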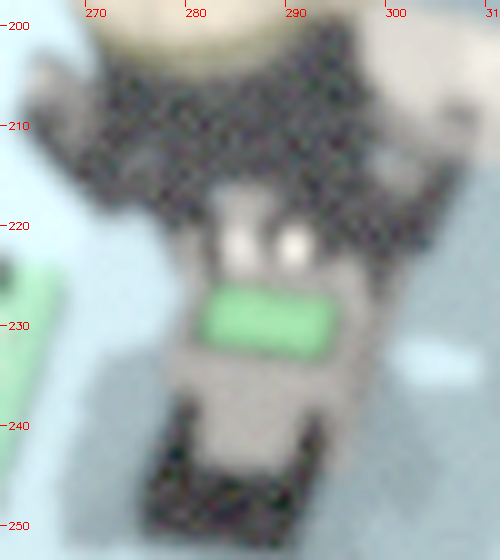

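View pics/s0z.png

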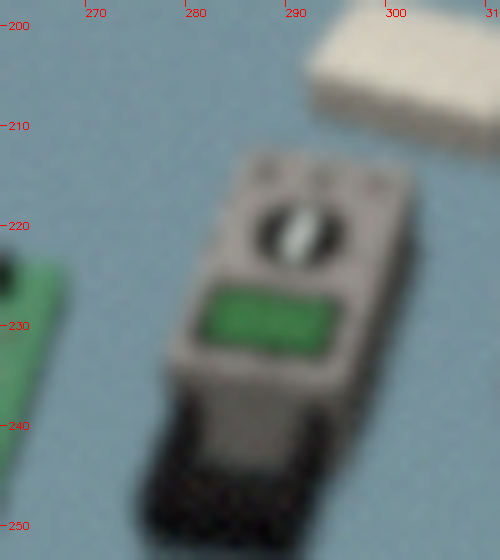

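```bash

python3 -m handwheel '[{"grip":34,"tx":0,"ty":0,"tz":0,"wx":0,"wy":0,"wz":0},{"grip":34,"tx":0,"ty":0,"tz":0,"wx":0,"wy":0,"wz":0},{"grip":34,"tx":0,"ty":0,"tz":0,"wx":0,"wy":0,"wz":0}]' 60
python3 - <<'E'
from tg import *
rep()
E
```

```text
time_s: 9.17
eef_pos: [481.5, -222.1, 10.5]
ee_rot: [-0.315, 0.084, 0.702, -0.633]
force: [-0.2, -0.2, 10.2]
grip_width: 0.403
t 9.1667 j [-0.642  0.745  1.379 -0.021  1.359  1.517] p [ 481.534 -222.107   10.458] F [-0.24  -0.233 10.241] M [0.206 0.362 0.005] g 0.4025165993061907
cols x y z:
 [[-0.788 -0.28  -0.548]
 [ 0.516  0.184 -0.836]
 [ 0.336 -0.942 -0.001]]
```

```bash

python3 - <<'E'
from tg import *
s,R=log();c=load("scene2");y=R.as_matrix()[:,1];z=R.as_matrix()[:,2];p=s["eef_pos"]
for d in(0,-18.7,-54,-73,-120,-288):
    print(d,proj(c,p+d*y)[0],proj(c,p+d*y+28*z)[0],proj(c,p+d*y-28*z)[0])
E
python3 cap.py 3 scene 250 150 80 110 6
python3 cap.py 3 top 290 150 90 100 6
```

```text
0 [291.55 230.63] [282.86 229.49] [300.31 231.78]
-18.7 [290.83 227.77] [282.03 226.62] [299.7  228.92]
-54 [289.42 222.16] [280.41 221.01] [298.5  223.32]
-73 [288.64 219.03] [279.5  217.87] [297.83 220.2 ]
-120 [286.59 210.9 ] [277.15 209.74] [296.1  212.08]
-288 [277.97 176.66] [267.25 175.46] [288.78 177.86]
```

View pics/scene3.png

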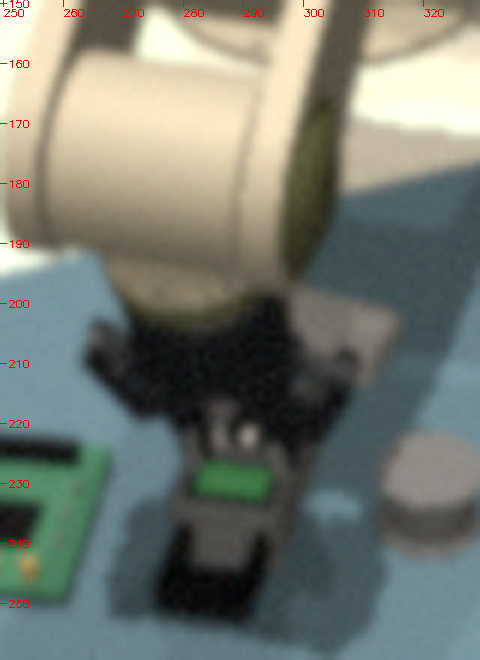

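```bash

python3 - <<'E'
from tg import *
c=load("scene1");p=np.array([502.373,-231.081,77.795]);y=np.array([-.283,.186,-.941]);z=np.array([-.545,-.839,-.002])
for d in(0,-9,-18.7,-37,-54):
    print(d,proj(c,p+d*y)[0],proj(c,p+d*y+37*z)[0],proj(c,p+d*y-37*z)[0])
E
python3 -c "
from h import *
c=load('scene1');p=np.clip((c['pixels'].astype(float)/255)**0.5*255,0,255).astype(np.uint8)
zoom(p,250,175,70,50,10,'pics/s1z.png')"
```

```text
0 [290.13 219.09] [278.07 217.61] [302.3  220.59]
-9 [289.75 217.59] [277.62 216.1 ] [302.   219.09]
-18.7 [289.35 215.95] [277.13 214.46] [301.68 217.45]
-37 [288.56 212.79] [276.19 211.3 ] [301.05 214.3 ]
-54 [287.82 209.78] [275.29 208.28] [300.46 211.29]
```

View pics/s1z.png

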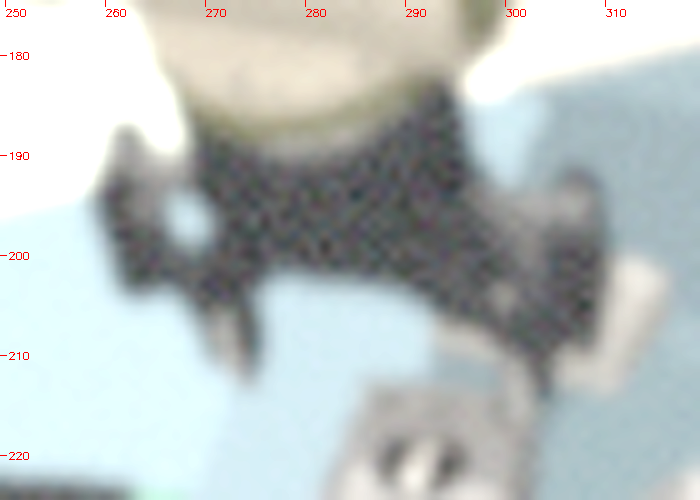

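```bash

python3 - <<'E'
from tg import *
p=np.array([234.6,469.3,197.8]);y=np.array([0,0,-1.]);z=np.array([.447,.894,0])
for n in("scene0","top0"):
  c=load(n)
  for d in(0,-13,-37,-54):
    print(d,proj(c,p+d*y)[0],proj(c,p+d*y+43*z)[0],proj(c,p+d*y-43*z)[0])
c=load('scene0');p=np.clip((c['pixels'].astype(float)/255)**0.5*255,0,255).astype(np.uint8)
zoom(p,410,40,80,65,10,'pics/sg.png')
c=load('top0');p=np.clip((c['pixels'].astype(float)/255)**0.5*255,0,255).astype(np.uint8)
zoom(p,20,270,80,65,10,'pics/tg.png')
E
```

```text
0 [440.17 106.01] [451.78 106.32] [428.62 105.69]
-13 [440.83 102.79] [452.5 103.1] [429.22 102.48]
-37 [442.07  96.76] [453.86  97.06] [430.34  96.46]
-54 [442.97  92.41] [454.84  92.7 ] [431.14  92.12]
0 [ 72.32 306.82] [ 58.58 299.56] [ 86.31 314.14]
-13 [ 69.87 306.93] [ 56.03 299.59] [ 83.98 314.32]
-37 [ 65.23 307.12] [ 51.18 299.63] [ 79.56 314.67]
-54 [ 61.84 307.26] [ 47.65 299.66] [ 76.33 314.93]
```

View pics/sg.png

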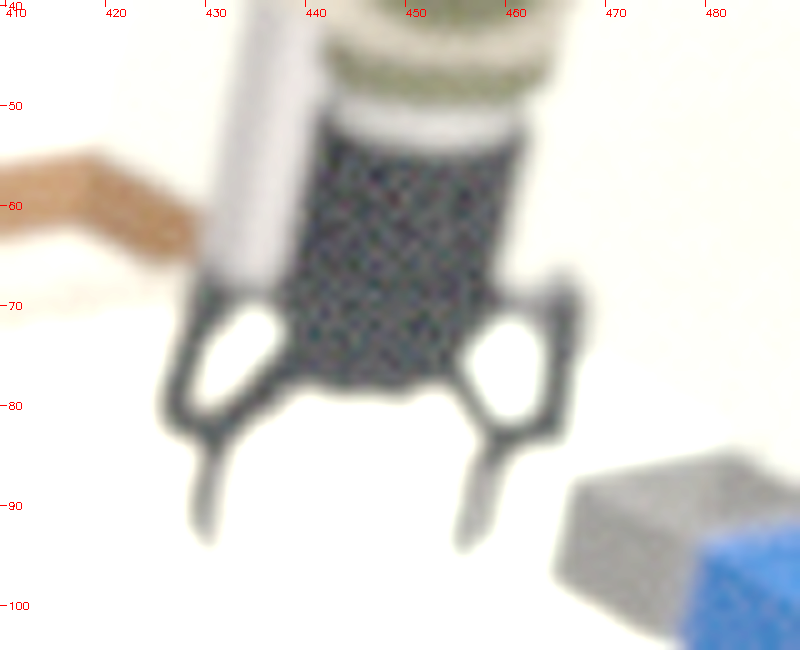

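View pics/tg.png

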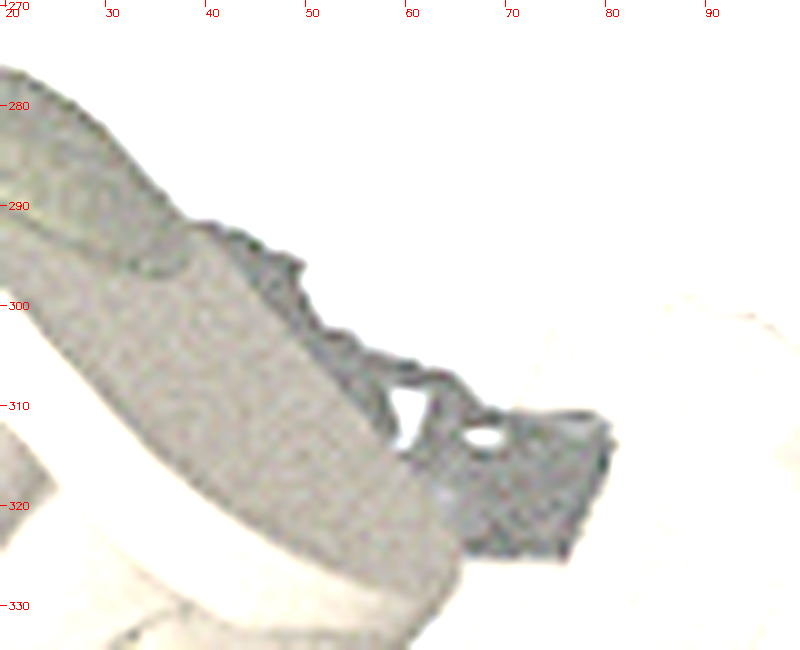

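```bash
sed -i 's/return g+18.7\*y/return g+51.7*y/' tg.py
python3 -m handwheel '[{"grip":34,"tx":0,"ty":-15,"tz":0,"wx":0,"wy":0,"wz":0},{"grip":34,"tx":0,"ty":-15,"tz":0,"wx":0,"wy":0,"wz":0},{"grip":75,"tx":0,"ty":-10,"tz":0,"wx":0,"wy":0,"wz":0},{"grip":75,"tx":0,"ty":0,"tz":0,"wx":0,"wy":0,"wz":0},{"grip":75,"tx":0,"ty":0,"tz":0,"wx":0,"wy":0,"wz":0},{"grip":75,"tx":0,"ty":0,"tz":0,"wx":0,"wy":0,"wz":0}]' 60
python3 - <<'E'
from tg import *
rep()
p,R,y=tgt(g,-20)
goto(p,R);
E
python3 cap.py 4 scene 250 175 70 80 8
```

```text
time_s: 9.77
eef_pos: [491.5, -228.5, 45.7]
ee_rot: [-0.316, 0.083, 0.703, -0.632]
force: [-1.1, -0.2, -0.7]
grip_width: 0.875
t 9.7667 j [-0.641  0.724  1.313 -0.02   1.451  1.516] p [ 491.514 -228.519   45.651] F [-1.067 -0.161 -0.745] M [-0.095 -0.135 -0.035] g 0.875457925057196
cols x y z:
 [[-0.787 -0.283 -0.548]
 [ 0.515  0.187 -0.836]
 [ 0.339 -0.941 -0.001]]
tool shift [ 0.626 74.887 -0.07 ]
rotvec [ 0.001 -0.    -0.003]
```

View pics/scene4.png

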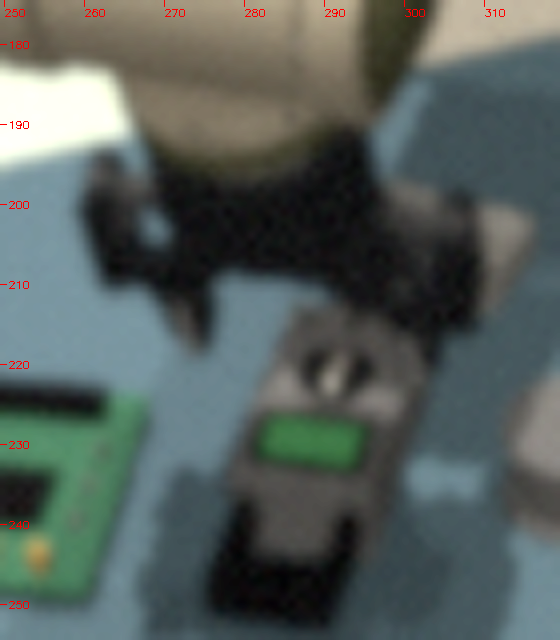

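```bash

python3 -m handwheel '[{"grip":75,"tx":0,"ty":20,"tz":0,"wx":0,"wy":0,"wz":0},{"grip":75,"tx":0,"ty":20,"tz":0,"wx":0,"wy":0,"wz":0},{"grip":75,"tx":0,"ty":15,"tz":0,"wx":0,"wy":0,"wz":0},{"grip":75,"tx":0,"ty":10,"tz":0,"wx":0,"wy":0,"wz":0},{"grip":75,"tx":0,"ty":5,"tz":0,"wx":0,"wy":0,"wz":0},{"grip":75,"tx":0,"ty":0,"tz":0,"wx":0,"wy":0,"wz":0}]' 60
python3 - <<'E'
from tg import *
rep()
p,R,y=tgt(g,-20)
goto(p,R);
E
python3 -m handwheel '[{"grip":40,"tx":0,"ty":0,"tz":0,"wx":0,"wy":0,"wz":0},{"grip":40,"tx":0,"ty":0,"tz":0,"wx":0,"wy":0,"wz":0},{"grip":40,"tx":0,"ty":0,"tz":0,"wx":0,"wy":0,"wz":0},{"grip":40,"tx":0,"ty":0,"tz":0,"wx":0,"wy":0,"wz":0},{"grip":40,"tx":0,"ty":0,"tz":0,"wx":0,"wy":0,"wz":0}]' 60
python3 - <<'E'
from tg import *
rep()
E
```

```text
time_s: 10.32
eef_pos: [471.6, -215.4, -20.3]
ee_rot: [-0.316, 0.082, 0.703, -0.632]
force: [-1.1, 0.3, 0.2]
grip_width: 0.878
t 10.3167 j [-0.643  0.771  1.429 -0.021  1.288  1.517] p [ 471.638 -215.403  -20.345] F [-1.105  0.321  0.23 ] M [-0.068 -0.148 -0.001] g 0.8775257701028543
cols x y z:
 [[-0.787 -0.284 -0.548]
 [ 0.515  0.187 -0.836]
 [ 0.34  -0.94  -0.001]]
tool shift [ 0.613  4.726 -0.05 ]
rotvec [ 0.001 -0.    -0.002]
time_s: 10.73
eef_pos: [473.0, -216.5, -18.6]
ee_rot: [-0.315, 0.084, 0.702, -0.633]
force: [1.9, -0.9, 6.0]
grip_width: 0.645
t 10.7333 j [-0.643  0.769  1.426 -0.021  1.289  1.517] p [ 473.049 -216.536  -18.584] F [ 1.865 -0.922  5.994] M [-0.209 -0.047 -0.013] g 0.6454514049140362
cols x y z:
 [[-0.788 -0.28  -0.548]
 [ 0.516  0.184 -0.836]
 [ 0.336 -0.942 -0.001]]
```

```bash

python3 - <<'E'
from tg import *
s,R=log();p=s["eef_pos"];g0=p-51.7*R.as_matrix()[:,1]
print("g0",g0,"meter x of grasp",(g0-c)@h,(g0-c)@l)
for H in(100,150,220):
  print(H)
  for lat in(0,):
   for deg in list(range(-20,20,10))+list(range(20,75,4)):
    g=g0.copy();g[2]=H;q,RR,y=tgt(g,deg);print(deg,ik(q,y))
E
```

```text
g0 [ 487.55 -226.07   30.12] meter x of grasp -14.351222592628186 -0.2669336435958467
100
-20 [-0.64  0.67  1.39 -0.02  1.43  2.06]
-10 [-0.65  0.59  1.51 -0.01  1.22  2.1 ]
0 [-0.65  0.5   1.64  0.    1.    2.15]
10 [-0.66  0.44  1.77  0.02  0.77  2.2 ]
20 [-0.67  0.38  1.89  0.06  0.52  2.27]
24 [-0.67  0.37  1.94  0.09  0.42  2.3 ]
28 [-0.67  0.35  1.98  0.14  0.32  2.34]
32 [-0.68  0.35  2.03  0.24  0.22  2.37]
36 [-0.68  0.34  2.07  0.53  0.12  2.42]
40 [-0.68  0.35  2.11  1.75  0.07  2.46]
44 [-0.69  0.35  2.15  2.62  0.15  2.5 ]
48 [-0.69  0.37  2.19  2.82  0.26  2.55]
52 [-0.69  0.39  2.22  2.9   0.38  2.61]
56 [-0.7   0.41  2.25  2.94  0.51  2.66]
60 [-0.7   0.45  2.28  2.97  0.63  2.72]
64 [-0.7   0.48  2.3   2.98  0.76  2.78]
68 [-0.7   0.53  2.32  2.99  0.89  2.85]
72 [-0.71  0.58  2.33  3.    1.02  2.91]
150
-20 [-0.64  0.62  1.34 -0.02  1.53  1.96]
-10 [-0.65  0.52  1.47 -0.01  1.32  1.99]
0 [-0.65  0.44  1.59  0.    1.11  2.03]
10 [-0.66  0.36  1.72  0.02  0.88  2.08]
20 [-0.67  0.3   1.84  0.05  0.65  2.14]
24 [-0.67  0.28  1.89  0.07  0.55  2.17]
28 [-0.67  0.26  1.9
[... 514 characters left out ...]
81]
-10 [-0.65  0.46  1.38 -0.01  1.48  1.84]
0 [-0.65  0.36  1.51  0.    1.27  1.87]
10 [-0.66  0.28  1.63  0.02  1.05  1.91]
20 [-0.67  0.21  1.76  0.04  0.83  1.96]
24 [-0.67  0.18  1.81  0.05  0.74  1.99]
28 [-0.67  0.16  1.86  0.07  0.64  2.01]
32 [-0.68  0.14  1.9   0.1   0.54  2.04]
36 [-0.68  0.12  1.95  0.14  0.45  2.07]
40 [-0.68  0.11  2.    0.2   0.35  2.11]
44 [-0.69  0.1   2.04  0.31  0.25  2.14]
48 [-0.69  0.1   2.09  0.58  0.15  2.18]
52 [-0.69  0.1   2.13  1.42  0.09  2.22]
56 [-0.7   0.1   2.17  2.38  0.14  2.27]
60 [-0.7   0.12  2.2   2.7   0.24  2.32]
64 [-0.7   0.13  2.24  2.82  0.36  2.37]
68 [-0.7   0.16  2.27  2.89  0.48  2.43]
72 [-0.71  0.19  2.3   2.93  0.61  2.49]
```

```bash

python3 - <<'E'
import tg
from tg import *
hb=np.radians(-6.3);tg.h=np.array([np.cos(hb),np.sin(hb),0]);tg.l=np.array([-tg.h[1],tg.h[0],0])
for g0 in([490,-226,0],[520,-226,0]):
 for H in(61,130):
  print(H)
  for deg in list(range(-20,72,6)):
    g=np.array(g0,float);g[2]=H;q,RR,y=tgt(g,deg);print(deg,ik(q,y))
E
```

```text
61
-20 [-0.58  0.73  1.41 -0.16  1.32  2.14]
-14 [-0.6   0.67  1.49 -0.12  1.2   2.16]
-8 [-0.62  0.63  1.56 -0.08  1.08  2.19]
-2 [-0.64  0.58  1.64 -0.02  0.95  2.22]
4 [-0.67  0.54  1.71  0.05  0.83  2.25]
10 [-0.69  0.51  1.78  0.15  0.71  2.29]
16 [-0.72  0.48  1.85  0.28  0.6   2.33]
22 [-0.75  0.46  1.92  0.49  0.5   2.38]
28 [-0.78  0.45  1.98  0.78  0.43  2.43]
34 [-0.82  0.45  2.04  1.15  0.41  2.49]
40 [-0.85  0.46  2.1   1.51  0.45  2.56]
46 [-0.88  0.48  2.15  1.78  0.54  2.63]
52 [-0.92  0.51  2.19  1.96  0.66  2.71]
58 [-0.95  0.56  2.22  2.08  0.8   2.79]
64 [-0.97  0.62  2.25  2.15  0.95  2.87]
70 [-1.    0.69  2.26  2.19  1.11  2.95]
130
-20 [-0.58  0.64  1.37 -0.16  1.45  2.  ]
-14 [-0.6   0.58  1.44 -0.12  1.34  2.02]
-8 [-0.62  0.53  1.51 -0.07  1.22  2.04]
-2 [-0.64  0.48  1.58 -0.02  1.1   2.07]
4 [-0.67  0.44  1.66  0.04  0.99  2.09]
10 [-0.69  0.4   1.73  0.13  0.87  2.13]
16 [-0.72  0.36  1.8   0.23  0.76  2.16]
22 [-0.75  0.33  1.87  0.37  0.66  2.2 ]
28 [-0.78  0.31  1.94  0.57  0.57  2.25]
34 [-0.82  0.3   2.    0.83  0.52  2.3 ]
40 [-0.85  0.3   2.06  1.
[... 841 characters left out ...]
0 [-0.92  0.7   2.2   2.24  1.06  2.9 ]
130
-20 [-0.55  0.69  1.26 -0.15  1.5   1.96]
-14 [-0.57  0.64  1.34 -0.11  1.38  1.98]
-8 [-0.59  0.59  1.42 -0.07  1.26  2.  ]
-2 [-0.61  0.54  1.5  -0.02  1.14  2.03]
4 [-0.63  0.49  1.57  0.04  1.02  2.06]
10 [-0.66  0.45  1.65  0.12  0.9   2.1 ]
16 [-0.68  0.41  1.72  0.21  0.78  2.14]
22 [-0.71  0.38  1.79  0.35  0.67  2.18]
28 [-0.74  0.36  1.86  0.53  0.57  2.22]
34 [-0.76  0.35  1.93  0.78  0.5   2.28]
40 [-0.79  0.34  1.99  1.1   0.47  2.34]
46 [-0.82  0.35  2.05  1.43  0.5   2.4 ]
52 [-0.85  0.37  2.1   1.7   0.57  2.47]
58 [-0.88  0.4   2.15  1.91  0.67  2.54]
64 [-0.9   0.44  2.18  2.05  0.8   2.62]
70 [-0.92  0.49  2.21  2.15  0.95  2.7 ]
```

```bash

python3 -m handwheel '[{"grip":40,"tx":4,"ty":-11,"tz":0,"wx":0,"wy":0,"wz":0},{"grip":40,"tx":8,"ty":-23,"tz":0,"wx":0,"wy":0,"wz":0},{"grip":40,"tx":12,"ty":-34,"tz":0,"wx":0,"wy":0,"wz":0},{"grip":40,"tx":13,"ty":-35,"tz":0,"wx":0,"wy":0,"wz":0},{"grip":40,"tx":0,"ty":0,"tz":0,"wx":0.04,"wy":-0.111,"wz":0},{"grip":40,"tx":0,"ty":0,"tz":0,"wx":0.04,"wy":-0.111,"wz":0},{"grip":40,"tx":0,"ty":0,"tz":0,"wx":0.04,"wy":-0.111,"wz":0},{"grip":40,"tx":0,"ty":0,"tz":0,"wx":0.04,"wy":-0.111,"wz":0},{"grip":40,"tx":0,"ty":0,"tz":0,"wx":0,"wy":0,"wz":0}]' 60
python3 cap.py 5 scene 240 120 110 130 5
python3 - <<'E'
from tg import *
rep()
E
```

```text
time_s: 11.48
eef_pos: [472.2, -214.7, 90.3]
ee_rot: [-0.157, -0.086, 0.702, -0.689]
force: [0.5, 0.6, -2.9]
grip_width: 0.643
t 11.5333 j [-0.569  0.617  1.374 -0.151  1.464  1.151] p [ 472.164 -215.074   90.27 ] F [ 0.436 -0.134 -2.511] M [-0.032 -0.243  0.036] g 0.6445947801622396
cols x y z:
 [[-0.936 -0.336 -0.109]
 [ 0.102  0.037 -0.994]
 [ 0.338 -0.941 -0.001]]
```

View pics/scene5.png

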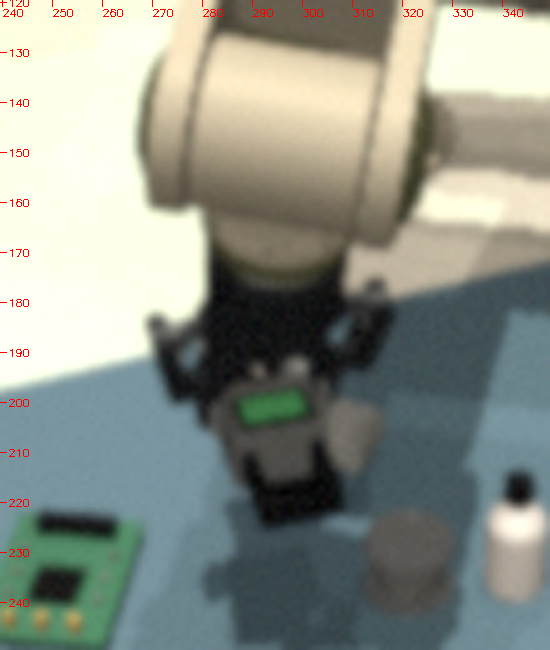

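```bash

python3 -m handwheel '[{"grip":40,"tx":-6,"ty":0,"tz":0,"wx":0,"wy":0,"wz":0.08},{"grip":40,"tx":-6,"ty":0,"tz":0,"wx":0,"wy":0,"wz":0.12},{"grip":40,"tx":-6,"ty":0,"tz":0,"wx":0,"wy":0,"wz":0.12},{"grip":40,"tx":-6,"ty":0,"tz":0,"wx":0,"wy":0,"wz":0.12},{"grip":40,"tx":-6,"ty":0,"tz":0,"wx":0,"wy":0,"wz":0.12},{"grip":40,"tx":-4,"ty":0,"tz":0,"wx":0,"wy":0,"wz":0.08},{"grip":40,"tx":-4,"ty":0,"tz":0,"wx":0,"wy":0,"wz":0.08},{"grip":40,"tx":0,"ty":0,"tz":0,"wx":0,"wy":0,"wz":0}]' 60
python3 - <<'E'
from tg import *
rep()
E
python3 -m handwheel '[{"grip":40,"tx":-3,"ty":0,"tz":0,"wx":0,"wy":0,"wz":0.06},{"grip":40,"tx":-3,"ty":0,"tz":0,"wx":0,"wy":0,"wz":0.06},{"grip":40,"tx":-3,"ty":0,"tz":0,"wx":0,"wy":0,"wz":0.06},{"grip":40,"tx":-3,"ty":0,"tz":0,"wx":0,"wy":0,"wz":0.06},{"grip":40,"tx":-3,"ty":0,"tz":0,"wx":0,"wy":0,"wz":0.06},{"grip":40,"tx":-3,"ty":0,"tz":0,"wx":0,"wy":0,"wz":0.06},{"grip":40,"tx":0,"ty":0,"tz":0,"wx":0,"wy":0,"wz":0}]' 60
python3 - <<'E'
from tg import *
rep()
E
```

```text
time_s: 12.2
eef_pos: [507.3, -219.7, 87.4]
ee_rot: [-0.092, -0.172, -0.687, 0.7]
force: [-1.0, 1.0, -2.4]
grip_width: 0.642
t 12.2 j [-0.739  0.317  1.874  0.356  0.674  0.698] p [ 507.271 -219.662   87.393] F [-0.968  0.992 -2.402] M [0.05  0.353 0.005] g 0.6415288509917363
cols x y z:
 [[-0.924  0.365 -0.113]
 [ 0.106 -0.038 -0.994]
 [-0.367 -0.93  -0.004]]
time_s: 12.78
eef_pos: [524.3, -221.2, 96.4]
ee_rot: [-0.217, -0.29, -0.647, 0.671]
force: [0.4, 1.1, -2.4]
grip_width: 0.643
t 12.7833 j [-0.849  0.281  2.091  1.228  0.504 -0.207] p [ 524.34  -221.163   96.357] F [ 0.36   1.103 -2.437] M [0.084 0.605 0.021] g 0.6429435679472104
cols x y z:
 [[-0.737  0.667 -0.108]
 [ 0.084 -0.069 -0.994]
 [-0.67  -0.742 -0.005]]
```

```bash

python3 -m handwheel '[{"grip":40,"tx":-4,"ty":0,"tz":0,"wx":0,"wy":0,"wz":0.07},{"grip":40,"tx":-4,"ty":0,"tz":0,"wx":0,"wy":0,"wz":0.07},{"grip":40,"tx":-4,"ty":0,"tz":0,"wx":0,"wy":0,"wz":0.07},{"grip":40,"tx":-4,"ty":0,"tz":0,"wx":0,"wy":0,"wz":0.07},{"grip":40,"tx":-4,"ty":0,"tz":0,"wx":0,"wy":0,"wz":0.07},{"grip":40,"tx":-4,"ty":0,"tz":0,"wx":0,"wy":0,"wz":0.07},{"grip":40,"tx":-4,"ty":0,"tz":0,"wx":0,"wy":0,"wz":0.07},{"grip":40,"tx":0,"ty":0,"tz":0,"wx":0,"wy":0,"wz":0}]' 60
python3 - <<'E'
from tg import *
rep()
E
python3 cap.py 6 scene 240 100 110 130 5
python3 cap.py 6 top 280 130 110 130 5
```

```text
time_s: 13.45
eef_pos: [540.8, -221.6, 117.3]
ee_rot: [-0.37, -0.434, -0.563, 0.598]
force: [0.1, 0.1, -1.3]
grip_width: 0.643
t 13.45 j [-0.976  0.442  2.28   2.081  0.969 -1.171] p [ 540.754 -221.589  117.304] F [ 0.065  0.063 -1.349] M [0.049 0.902 0.057] g 0.6432098267838162
cols x y z:
 [[-0.35   0.931 -0.103]
 [ 0.046 -0.092 -0.995]
 [-0.936 -0.353 -0.01 ]]
```

View pics/scene6.png

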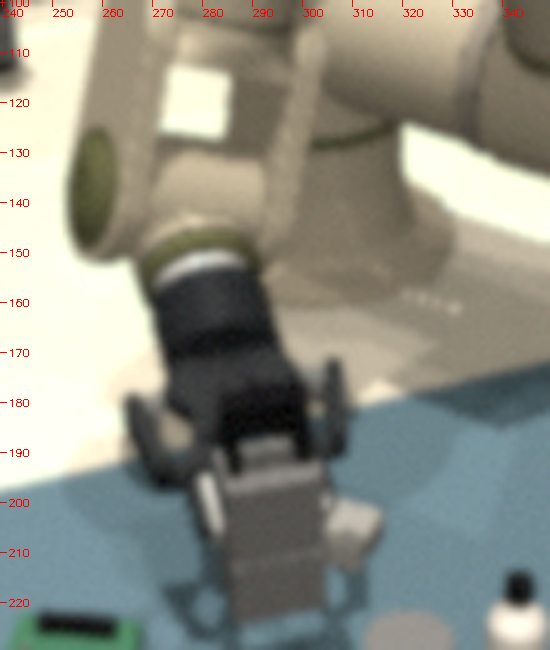

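View pics/top6.png

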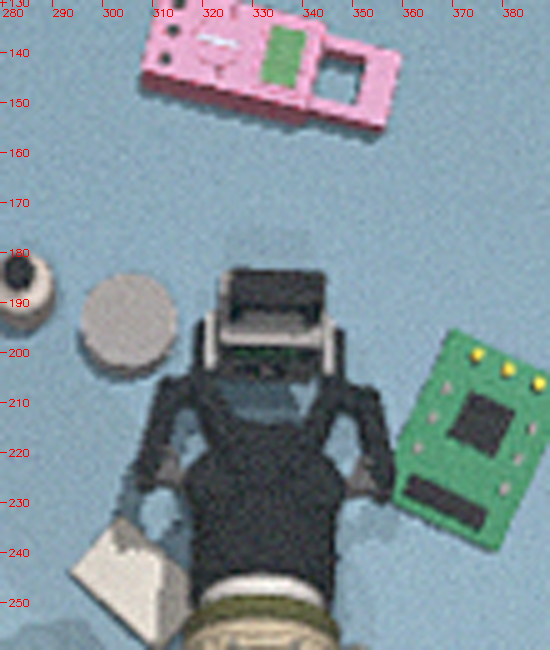

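```bash

cat > pose.py <<'E'
from tg import *
# meter in tool frame at grasp
Rm0=Ro.from_matrix(np.stack([h,l,up],1))
q=np.array([-0.315,0.084,0.702,-0.633]);R0=Ro.from_quat([q[1],q[2],q[3],q[0]]);p0=np.array([473.05,-216.54,-18.58])
rel=R0.inv()*Rm0; relp=R0.inv().apply(c-p0)
def meter():
    s,R=log();return s["eef_pos"]+R.apply(relp),R*rel
E
python3 - <<'E'
from pose import *
mc,mR=meter();print(mc);print(mR.as_matrix())
for n in("scene6","top6"):
    C=load(n)
    for nm,v in(("bot back",[[-75,28,-20],[-75,-28,-20]]),("bodytop back",[[27,28,-20],[27,-28,-20]]),("bodytop front",[[27,28,20],[27,-28,20]]),("tab top back",[[75,24,-9],[75,-24,-9]]),("tab top front",[[75,24,9],[75,-24,9]])):
        print(n,nm,*proj(C,mc+mR.apply(v)))
E
python3 -c "
from h import *
c=load('scene6');p=np.clip((c['pixels'].astype(float)/255)**0.6*255,0,255).astype(np.uint8)
zoom(p,272,178,60,50,10,'pics/s6z.png')
c=load('top6');p=np.clip((c['pixels'].astype(float)/255)**0.6*255,0,255).astype(np.uint8)
zoom(p,310,175,45,40,12,'pics/t6z.png')"
```

```text
[ 503.29 -218.21  150.52]
[[ 0.02  0.1  -0.99]
 [-0.01  0.99  0.1 ]
 [ 1.    0.    0.02]]
scene6 bot back [305.13 220.98] [286.69 224.62]
scene6 bodytop back [304.45 194.1 ] [284.93 197.65]
scene6 bodytop front [300.85 185.77] [281.81 189.15]
scene6 tab top back [301.65 178.29] [284.57 181.25]
scene6 tab top front [300.01 174.61] [283.12 177.49]
top6 bot back [323.38 192.32] [343.09 193.3 ]
top6 bodytop back [324.38 183.57] [345.65 184.63]
top6 bodytop front [323.7  198.41] [345.12 199.48]
top6 tab top back [326.3  183.24] [345.27 184.19]
top6 tab top front [325.99 190.17] [345.02 191.11]
```

View pics/s6z.png

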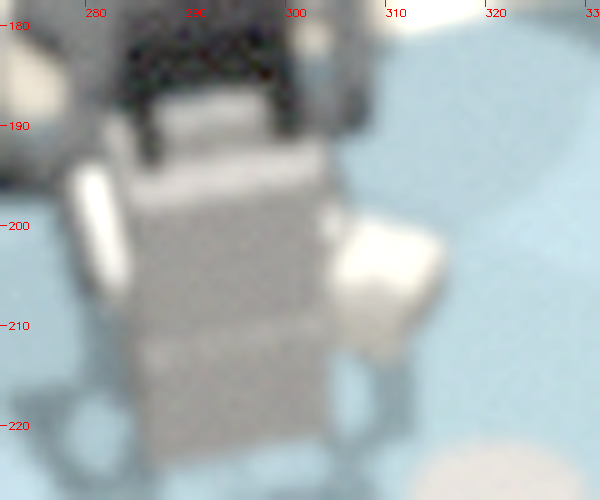

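View pics/t6z.png

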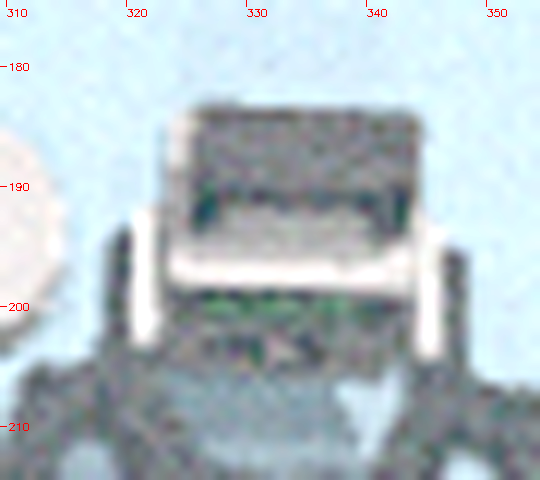

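```bash

python3 -m handwheel '[{"grip":40,"tx":0,"ty":0,"tz":9,"wx":0,"wy":0,"wz":0.01},{"grip":40,"tx":0,"ty":0,"tz":9,"wx":0,"wy":0,"wz":0.01},{"grip":40,"tx":14,"ty":5,"tz":0,"wx":0,"wy":0,"wz":0},{"grip":40,"tx":18,"ty":7,"tz":0,"wx":0,"wy":0,"wz":0},{"grip":40,"tx":18,"ty":7,"tz":0,"wx":0,"wy":0,"wz":0},{"grip":40,"tx":10,"ty":4,"tz":0,"wx":0,"wy":0,"wz":0},{"grip":40,"tx":0,"ty":0,"tz":0,"wx":0,"wy":0,"wz":0},{"grip":40,"tx":0,"ty":0,"tz":0,"wx":0,"wy":0,"wz":0}]' 60
python3 - <<'E'
from pose import *
rep()
mc,mR=meter();print(mc);print(mR.as_matrix())
E
```

```text
time_s: 14.22
eef_pos: [540.3, -241.3, 54.2]
ee_rot: [-0.376, -0.439, -0.556, 0.597]
force: [0.1, -1.2, -2.5]
grip_width: 0.647
t 14.2167 j [-1.012  0.666  2.246  2.153  1.096 -1.365] p [ 540.28  -241.289   54.233] F [ 0.095 -1.185 -2.498] M [0.069 0.775 0.027] g 0.6474893891899455
cols x y z:
 [[-0.332  0.937 -0.106]
 [ 0.038 -0.099 -0.994]
 [-0.943 -0.334 -0.003]]
[ 501.872 -237.015   85.85 ]
[[-0.002  0.106 -0.994]
 [-0.001  0.994  0.106]
 [ 1.     0.002 -0.002]]
```

```bash

python3 -m handwheel '[{"grip":40,"tx":2.8,"ty":1,"tz":0,"wx":0,"wy":0,"wz":0},{"grip":40,"tx":2.8,"ty":1,"tz":0,"wx":0,"wy":0,"wz":0},{"grip":40,"tx":1.9,"ty":0.7,"tz":0,"wx":0,"wy":0,"wz":0},{"grip":40,"tx":0,"ty":0,"tz":0,"wx":0,"wy":0,"wz":0}]' 60
python3 -c "
from pose import *
rep();print(meter()[0])"
python3 -m handwheel '[{"grip":40,"tx":0.9,"ty":0.35,"tz":0,"wx":0,"wy":0,"wz":0},{"grip":40,"tx":0,"ty":0,"tz":0,"wx":0,"wy":0,"wz":0}]' 60
python3 -c "
from pose import *
rep();print(meter()[0])"
```

```text
time_s: 14.55
eef_pos: [540.1, -240.7, 46.2]
ee_rot: [-0.376, -0.439, -0.556, 0.598]
force: [0.3, -0.2, -2.8]
grip_width: 0.649
t 14.55 j [-1.012  0.691  2.244  2.165  1.108 -1.387] p [ 540.135 -240.699   46.184] F [ 0.254 -0.163 -2.794] M [ 0.046  0.806 -0.021] g 0.6492301598959872
cols x y z:
 [[-0.332  0.937 -0.106]
 [ 0.037 -0.099 -0.994]
 [-0.943 -0.334 -0.002]]
[ 501.735 -236.385   77.806]
time_s: 14.72
eef_pos: [540.1, -240.6, 45.2]
ee_rot: [-0.376, -0.439, -0.556, 0.598]
force: [-0.0, 0.5, -2.8]
grip_width: 0.641
t 14.7167 j [-1.011  0.694  2.244  2.166  1.11  -1.39 ] p [ 540.148 -240.632   45.194] F [-0.007  0.538 -2.807] M [ 0.127  0.798 -0.003] g 0.6406031208299529
cols x y z:
 [[-0.332  0.937 -0.106]
 [ 0.037 -0.099 -0.994]
 [-0.942 -0.334 -0.002]]
[ 501.751 -236.321   76.82 ]
```

```bash

python3 -m handwheel '[{"grip":40,"tx":0.9,"ty":0.35,"tz":0,"wx":0,"wy":0,"wz":0},{"grip":40,"tx":0,"ty":0,"tz":0,"wx":0,"wy":0,"wz":0}]' 60
python3 -m handwheel '[{"grip":40,"tx":0.9,"ty":0.35,"tz":0,"wx":0,"wy":0,"wz":0},{"grip":40,"tx":0,"ty":0,"tz":0,"wx":0,"wy":0,"wz":0}]' 60
python3 -m handwheel '[{"grip":40,"tx":0.9,"ty":0.35,"tz":0,"wx":0,"wy":0,"wz":0},{"grip":40,"tx":0,"ty":0,"tz":0,"wx":0,"wy":0,"wz":0}]' 60
python3 -c "
from pose import *
rep();print(meter()[0])"
```

```text
time_s: 14.88
eef_pos: [540.2, -240.6, 44.1]
ee_rot: [-0.376, -0.439, -0.556, 0.598]
force: [-0.7, -0.5, -1.8]
grip_width: 0.647
time_s: 15.05
eef_pos: [540.3, -240.7, 43.4]
ee_rot: [-0.376, -0.439, -0.555, 0.598]
force: [-0.1, -1.2, -0.3]
grip_width: 0.643
time_s: 15.22
eef_pos: [540.5, -240.7, 43.5]
ee_rot: [-0.377, -0.439, -0.555, 0.597]
force: [-4.8, 1.2, 8.2]
grip_width: 0.643
t 15.2167 j [-1.011  0.702  2.243  2.169  1.117 -1.397] p [ 540.505 -240.704   43.466] F [-4.76   1.151  8.222] M [ 0.152 -0.253  0.15 ] g 0.6429005210373206
cols x y z:
 [[-0.329  0.938 -0.106]
 [ 0.037 -0.1   -0.994]
 [-0.944 -0.331 -0.002]]
[ 502.004 -236.373   74.962]
```

```bash

python3 -m handwheel '[{"grip":40,"tx":-0.8,"ty":-0.3,"tz":0,"wx":0,"wy":0,"wz":0},{"grip":40,"tx":0,"ty":0,"tz":0,"wx":0,"wy":0,"wz":0}]' 25
python3 -c "
from pose import *
rep();print(meter()[0])"
python3 -m handwheel '[{"grip":60,"tx":0,"ty":0,"tz":0,"wx":0,"wy":0,"wz":0},{"grip":66,"tx":0,"ty":0,"tz":0,"wx":0,"wy":0,"wz":0},{"grip":72,"tx":0,"ty":0,"tz":0,"wx":0,"wy":0,"wz":0},{"grip":72,"tx":0,"ty":0,"tz":0,"wx":0,"wy":0,"wz":0},{"grip":72,"tx":0,"ty":0,"tz":0,"wx":0,"wy":0,"wz":0},{"grip":72,"tx":0,"ty":0,"tz":0,"wx":0,"wy":0,"wz":0}]' 25
python3 cap.py 7 scene 240 100 110 130 5
python3 cap.py 7 top 280 130 110 130 5
python3 -c "
from pose import *
rep();print(meter()[0])"
```

```text
time_s: 15.38
eef_pos: [540.3, -240.7, 43.4]
ee_rot: [-0.376, -0.439, -0.555, 0.598]
force: [-0.3, 0.5, 0.6]
grip_width: 0.644
t 15.3833 j [-1.011  0.7    2.243  2.168  1.113 -1.395] p [ 540.264 -240.711   43.354] F [-0.3    0.531  0.575] M [0.054 0.434 0.004] g 0.6440031856743555
cols x y z:
 [[-0.332  0.937 -0.106]
 [ 0.037 -0.1   -0.994]
 [-0.943 -0.334 -0.002]]
[ 501.856 -236.389   74.965]
time_s: 15.88
eef_pos: [540.2, -240.6, 43.1]
ee_rot: [-0.376, -0.439, -0.556, 0.598]
force: [0.9, -0.7, -0.0]
grip_width: 0.843
t 15.9833 j [-1.011  0.7    2.243  2.168  1.113 -1.395] p [ 540.191 -240.66    43.105] F [0.889 0.604 0.344] M [0.036 0.463 0.021] g 0.8432396626385165
cols x y z:
 [[-0.332  0.937 -0.106]
 [ 0.037 -0.099 -0.994]
 [-0.942 -0.334 -0.002]]
[ 501.797 -236.345   74.733]
```

View pics/scene7.png

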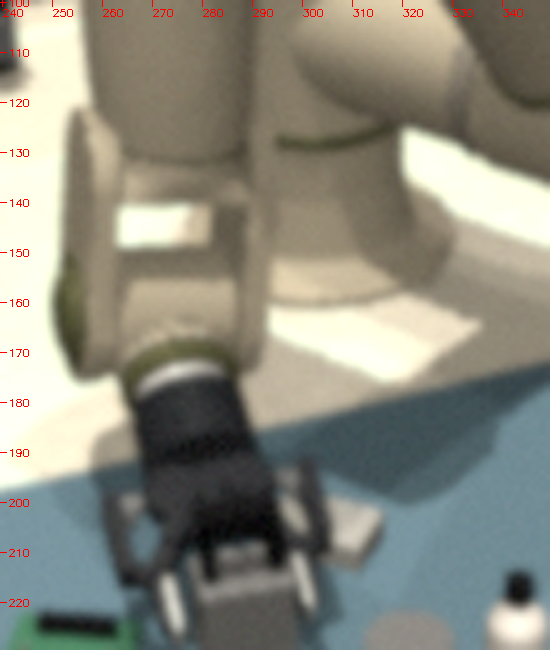

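View pics/top7.png

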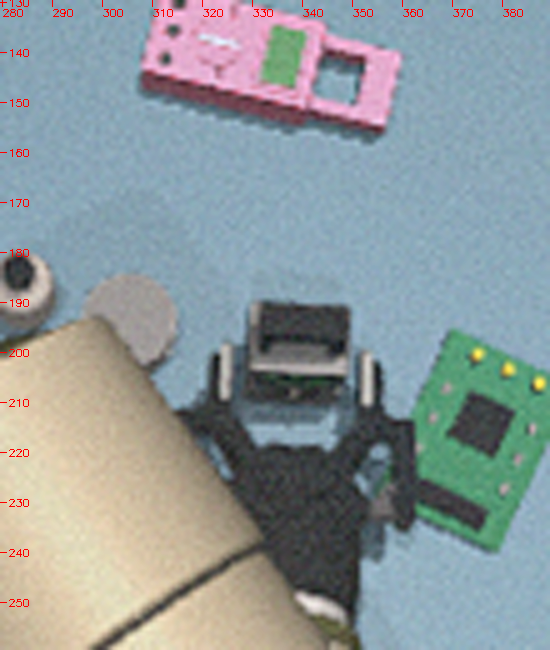

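```bash

python3 -m handwheel '[{"grip":72,"tx":0,"ty":-10,"tz":0,"wx":0,"wy":0,"wz":0},{"grip":72,"tx":0,"ty":-20,"tz":0,"wx":0,"wy":0,"wz":0},{"grip":72,"tx":0,"ty":-30,"tz":0,"wx":0,"wy":0,"wz":0},{"grip":72,"tx":0,"ty":-30,"tz":0,"wx":0,"wy":0,"wz":0},{"grip":72,"tx":0,"ty":-30,"tz":0,"wx":0,"wy":0,"wz":0},{"grip":72,"tx":-20,"ty":-7,"tz":0,"wx":0,"wy":0,"wz":0},{"grip":72,"tx":-35,"ty":-12,"tz":0,"wx":0,"wy":0,"wz":0},{"grip":72,"tx":-35,"ty":-12,"tz":0,"wx":0,"wy":0,"wz":0}]' 25
python3 -c "
from pose import *
rep()"
python3 cap.py 8 scene 240 100 110 160 4
```

```text
time_s: 16.65
eef_pos: [427.5, -229.3, 171.3]
ee_rot: [-0.374, -0.44, -0.556, 0.597]
force: [-0.2, -0.5, 0.1]
grip_width: 0.847
t 16.65 j [-1.379  0.157  2.48   1.66   1.129 -1.028] p [ 427.481 -229.339  171.308] F [-0.172 -0.517  0.103] M [ 0.053  0.447 -0.001] g 0.8465204313085631
cols x y z:
 [[-0.333  0.937 -0.109]
 [ 0.042 -0.1   -0.994]
 [-0.942 -0.335 -0.006]]
```

View pics/scene8.png

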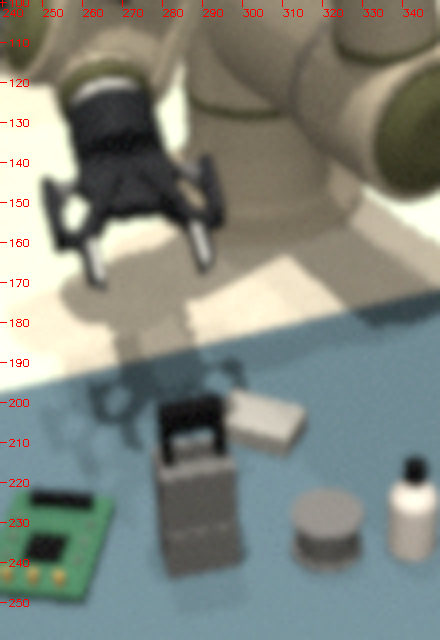

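```bash

python3 -m handwheel '[{"grip":72,"tx":-10,"ty":0,"tz":0,"wx":0,"wy":0,"wz":-0.12},{"grip":72,"tx":-10,"ty":0,"tz":0,"wx":0,"wy":0,"wz":-0.12},{"grip":72,"tx":-10,"ty":0,"tz":0,"wx":0,"wy":0,"wz":-0.12},{"grip":72,"tx":-10,"ty":0,"tz":0,"wx":0,"wy":0,"wz":-0.12},{"grip":72,"tx":-10,"ty":0,"tz":0,"wx":0,"wy":0,"wz":-0.12},{"grip":72,"tx":0,"ty":0,"tz":0,"wx":0,"wy":0,"wz":-0.12},{"grip":72,"tx":0,"ty":0,"tz":0,"wx":0,"wy":0,"wz":-0.12},{"grip":72,"tx":0,"ty":0,"tz":0,"wx":0,"wy":0,"wz":-0.12},{"grip":72,"tx":0,"ty":0,"tz":0,"wx":0,"wy":0,"wz":-0.12},{"grip":72,"tx":0,"ty":0,"tz":0,"wx":0,"wy":0,"wz":-0.12}]' 25
python3 -c "
from pose import *
rep()"
python3 cap.py 8 top 280 130 110 130 5
```

```text
time_s: 17.53
eef_pos: [445.3, -223.1, 193.6]
ee_rot: [0.067, 0.121, 0.708, -0.693]
force: [0.5, -0.3, -1.4]
grip_width: 0.842
t 17.5333 j [-0.821  0.122  1.778  0.23   1.076  0.733] p [ 445.31  -223.132  193.599] F [ 0.531 -0.328 -1.424] M [ 0.027  0.151 -0.065] g 0.8417024782309493
cols x y z:
 [[-0.962  0.264 -0.072]
 [ 0.077  0.01  -0.997]
 [-0.262 -0.964 -0.03 ]]
```

View pics/top8.png

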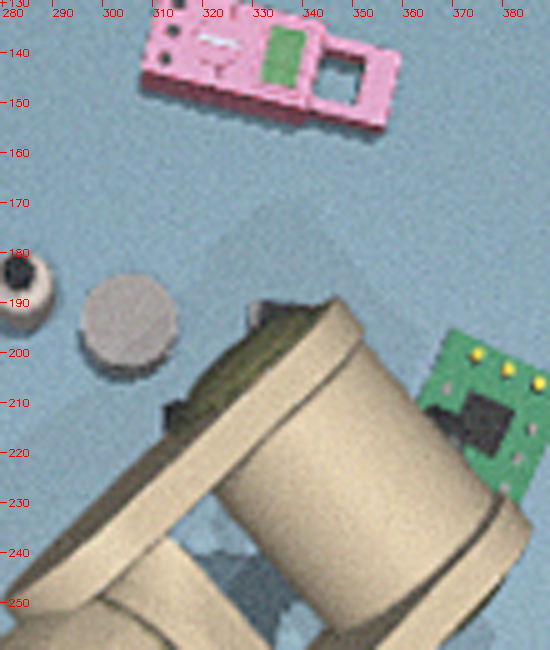

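```bash
python3 -c "
from h import *
g=lambda n:np.clip((load(n)['pixels'].astype(float)/255)**0.6*255,0,255).astype(np.uint8)
zoom(g('scene8'),272,192,40,56,10,'pics/s8z.png')
zoom(g('top7'),318,184,45,35,13,'pics/t7z.png')"
```

```text
(no output)
```

View pics/s8z.png

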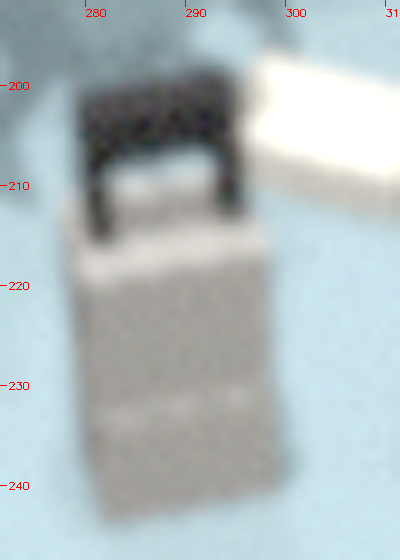

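View pics/t7z.png

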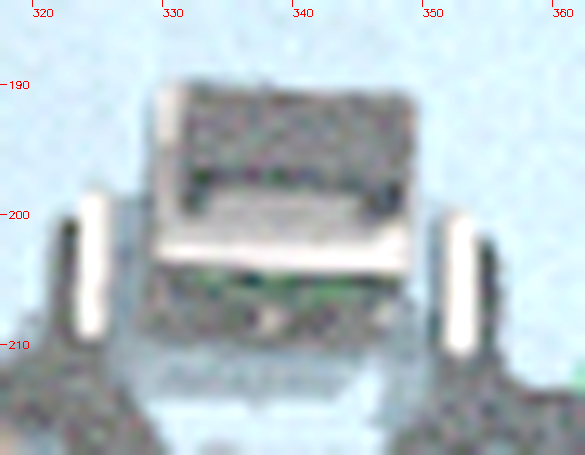

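```bash
python3 - <<'E'
from pose import *
S=load("scene8");T=load("top7")
hb=np.radians(-6.1);hh=np.array([np.cos(hb),np.sin(hb),0])
for n,C,a,b,z,off in(("bot back",S,(282,243.8),(300,240.2),0,20),("bodytop back",S,(279.5,219.5),(298.2,216.8),102,20),("bodytop front",T,(329.4,203.7),(348.9,204.4),102,-20),("tabtop back",T,(331.7,190),(349.2,190.8),150,9)):
    A,B=plane(C,a,z),plane(C,b,z);m=(A+B)/2;d=A-B if A[1]>B[1] else B-A;print(n,A,B,"w",np.linalg.norm(d),"yaw",np.degrees(np.arctan2(d[1],d[0]))-90,"centre",m-off*hh)
E
```

```text
bot back [ 515.24 -265.2     0.  ] [ 521.38 -209.11    0.  ] w 56.42881935666631 yaw -6.25309125620592 centre [ 498.42 -235.03    0.  ]
bodytop back [ 519.16 -268.19  102.  ] [ 528.46 -214.34  102.  ] w 54.641756957771285 yaw -9.79771148968834 centre [ 503.92 -239.14  102.  ]
bodytop front [ 485.97 -205.82  102.  ] [ 481.11 -259.6   102.  ] w 53.99502078546597 yaw -5.17184715660305 centre [ 503.43 -234.83  102.  ]
tabtop back [ 514.11 -212.13  150.  ] [ 509.41 -258.86  150.  ] w 46.96371725094576 yaw -5.740366628189548 centre [ 502.81 -234.54  150.  ]
```

```bash
cat > bay.py <<'E'
from pose import *
D=33.
yb=np.radians(-6.2)
bx=np.array([np.cos(yb),np.sin(yb),0]);by=np.array([-bx[1],bx[0],0])
Rd=Ro.from_matrix(np.stack([np.cross(-up,bx),-up,bx],1))
seat=np.array([552.4,68.1,185])
E
python3 - <<'E'
from bay import *
p=np.array([502.3,-235.8,200.]);print(ik(p,-up))
goto(p,Rd)
E
```

```text
[-0.65  0.38  1.4   0.    1.36  1.78]
tool shift [-55.63   8.86   7.7 ]
rotvec [-0.18 -1.53 -0.23]
```

```bash

python3 -m handwheel '[{"grip":60,"tx":0,"ty":-5,"tz":0,"wx":-0.014,"wy":-0.118,"wz":-0.018},{"grip":60,"tx":0,"ty":-5,"tz":0,"wx":-0.014,"wy":-0.118,"wz":-0.018},{"grip":60,"tx":0,"ty":-5,"tz":0,"wx":-0.014,"wy":-0.118,"wz":-0.018},{"grip":60,"tx":0,"ty":-5,"tz":0,"wx":-0.014,"wy":-0.118,"wz":-0.018},{"grip":60,"tx":0,"ty":0,"tz":0,"wx":-0.014,"wy":-0.118,"wz":-0.018},{"grip":60,"tx":0,"ty":0,"tz":0,"wx":-0.014,"wy":-0.118,"wz":-0.018},{"grip":60,"tx":0,"ty":0,"tz":0,"wx":-0.014,"wy":-0.118,"wz":-0.018},{"grip":60,"tx":0,"ty":0,"tz":0,"wx":-0.014,"wy":-0.118,"wz":-0.018},{"grip":60,"tx":0,"ty":0,"tz":0,"wx":-0.014,"wy":-0.118,"wz":-0.018},{"grip":60,"tx":0,"ty":0,"tz":0,"wx":-0.014,"wy":-0.118,"wz":-0.018}]' 25
python3 - <<'E'
from bay import *
rep();p=np.array([502.3,-235.8,180.]);
goto(p,Rd)
E
```

```text
time_s: 18.42
eef_pos: [440.5, -223.3, 211.9]
ee_rot: [0.402, -0.35, 0.601, -0.596]
force: [-0.4, 0.7, 0.0]
grip_width: 0.703
t 18.4167 j [-0.75   0.215  1.592  0.074  1.324 -0.319] p [ 440.503 -223.307  211.922] F [-0.379  0.716  0.012] M [-0.012  0.024  0.026] g 0.7034630968750557
cols x y z:
 [[-0.433  0.058  0.9  ]
 [-0.899  0.044 -0.435]
 [-0.065 -0.997  0.033]]
tool shift [-13.416  34.874  59.981]
rotvec [-0.044 -0.341 -0.059]
```

```bash

python3 -m handwheel '[{"grip":60,"tx":0,"ty":0,"tz":0,"wx":-0.015,"wy":-0.114,"wz":-0.02},{"grip":60,"tx":0,"ty":0,"tz":0,"wx":-0.015,"wy":-0.114,"wz":-0.02},{"grip":60,"tx":0,"ty":0,"tz":0,"wx":-0.014,"wy":-0.113,"wz":-0.02},{"grip":60,"tx":4,"ty":0,"tz":30,"wx":0,"wy":0,"wz":0},{"grip":60,"tx":4,"ty":0,"tz":30,"wx":0,"wy":0,"wz":0},{"grip":60,"tx":0,"ty":0,"tz":0,"wx":0,"wy":0,"wz":0}]' 25
python3 - <<'E'
from bay import *
rep();p=np.array([502.3,-235.8,102.]);
goto(p,Rd)
E
python3 cap.py 9 scene 240 100 110 130 5
python3 cap.py 9 top 280 130 110 130 5
```

```text
time_s: 18.92
eef_pos: [502.1, -238.8, 211.1]
ee_rot: [-0.471, 0.471, -0.527, 0.528]
force: [0.5, -0.6, -0.6]
grip_width: 0.698
t 18.9167 j [-0.655  0.372  1.381  0.     1.387 -0.542] p [ 502.087 -238.827  211.106] F [ 0.46  -0.623 -0.551] M [0.064 0.032 0.033] g 0.6982045144505968
cols x y z:
 [[-0.113  0.001  0.994]
 [-0.994 -0.    -0.113]
 [-0.    -1.     0.001]]
tool shift [ -3.022 109.107  -0.215]
rotvec [-0.001 -0.005 -0.   ]
```

View pics/scene9.png

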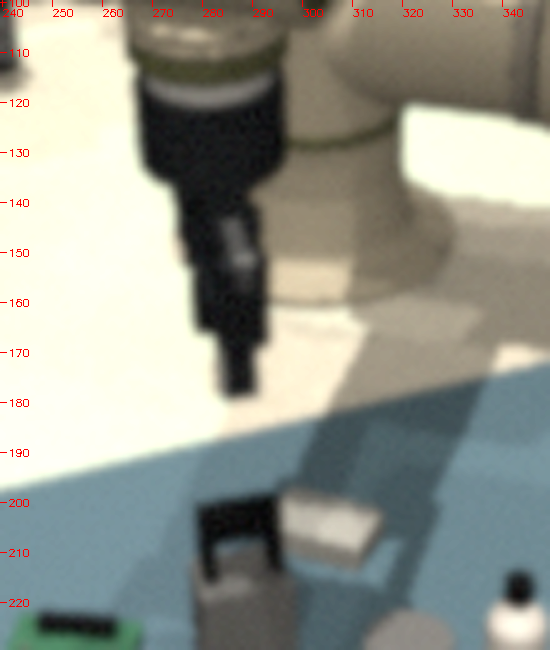

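```bash
python3 - <<'E'
from bay import *
s,R=log();M=R.as_matrix();C=load("scene9");p=s["eef_pos"]
for zz in(30,37,44):
  for d in(25,35,45):
    print(zz,d,*proj(C,p-d*M[:,1]+zz*M[:,2]+np.array([[11,],[-11]])*M[:,0]))
g=lambda n:np.clip((load(n)['pixels'].astype(float)/255)**0.6*255,0,255).astype(np.uint8)
zoom(g('scene9'),270,150,35,70,9,'pics/s9z.png')
E
```

```text
30 25 [283.23 181.93] [291.29 180.61]
30 35 [283.03 178.86] [291.13 177.55]
30 45 [282.82 175.75] [290.98 174.45]
37 25 [283.78 183.41] [291.87 182.08]
37 35 [283.58 180.33] [291.72 179.01]
37 45 [283.37 177.22] [291.57 175.91]
44 25 [284.33 184.91] [292.47 183.57]
44 35 [284.13 181.82] [292.32 180.49]
44 45 [283.93 178.7 ] [292.17 177.38]
```

View pics/s9z.png

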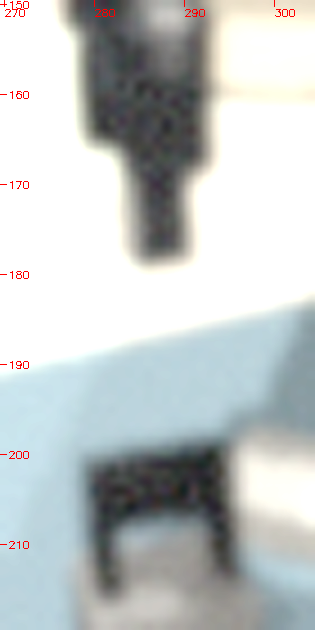

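```bash

python3 -m handwheel '[{"grip":50,"tx":-3,"ty":20,"tz":0,"wx":0,"wy":-0.005,"wz":0},{"grip":50,"tx":0,"ty":30,"tz":0,"wx":0,"wy":0,"wz":0},{"grip":50,"tx":0,"ty":25,"tz":0,"wx":0,"wy":0,"wz":0},{"grip":50,"tx":0,"ty":10,"tz":0,"wx":0,"wy":0,"wz":0},{"grip":50,"tx":0,"ty":0,"tz":0,"wx":0,"wy":0,"wz":0}]' 25
python3 - <<'E'
from bay import *
rep();p=np.array([502.3,-235.8,102.]);
goto(p,Rd)
E
python3 cap.py 10 scene 240 140 90 110 6
python3 cap.py 10 top 280 130 110 130 5
```

```text
time_s: 19.43
eef_pos: [499.0, -234.6, 126.1]
ee_rot: [0.472, -0.472, 0.527, -0.526]
force: [-0.0, 0.4, -1.1]
grip_width: 0.583
t 19.4333 j [-0.652  0.436  1.518  0.     1.19  -0.542] p [ 499.028 -234.618  126.069] F [-0.003  0.437 -1.061] M [ 0.01   0.001 -0.064] g 0.5830813784858794
cols x y z:
 [[-0.109 -0.001  0.994]
 [-0.994  0.001 -0.109]
 [-0.001 -1.    -0.001]]
tool shift [ 0.842 24.063  3.417]
rotvec [ 0.001 -0.001 -0.001]
```

View pics/scene10.png

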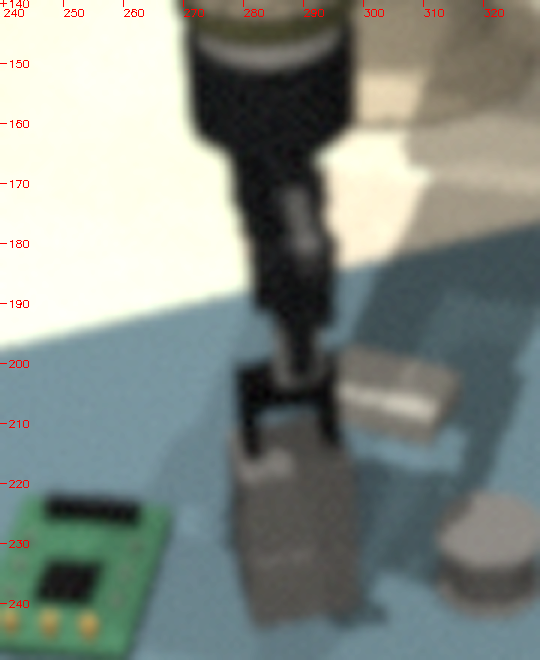

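```bash

python3 -m handwheel '[{"grip":50,"tx":0.8,"ty":4,"tz":3.4,"wx":0,"wy":0,"wz":0},{"grip":50,"tx":0,"ty":12,"tz":0,"wx":0,"wy":0,"wz":0},{"grip":50,"tx":0,"ty":8,"tz":0,"wx":0,"wy":0,"wz":0},{"grip":50,"tx":0,"ty":0,"tz":0,"wx":0,"wy":0,"wz":0},{"grip":50,"tx":0,"ty":0,"tz":0,"wx":0,"wy":0,"wz":0}]' 25
python3 - <<'E'
from bay import *
rep();p=np.array([502.3,-235.8,102.]);
goto(p,Rd)
E
python3 cap.py 11 scene 260 170 50 80 7
python3 cap.py 11 top 280 130 110 130 5
```

```text
time_s: 19.95
eef_pos: [504.3, -236.6, 104.2]
ee_rot: [-0.472, 0.472, -0.525, 0.528]
force: [0.1, -0.1, -0.2]
grip_width: 0.59
t 19.95 j [-0.649  0.469  1.53   0.     1.14  -0.54 ] p [ 504.337 -236.616  104.222] F [ 0.095 -0.114 -0.178] M [-0.004  0.02   0.01 ] g 0.5900439932520049
cols x y z:
 [[-0.109  0.003  0.994]
 [-0.994 -0.002 -0.109]
 [ 0.001 -1.     0.003]]
tool shift [-0.592  2.215 -2.12 ]
rotvec [-0.003 -0.001  0.001]
```

View pics/scene11.png

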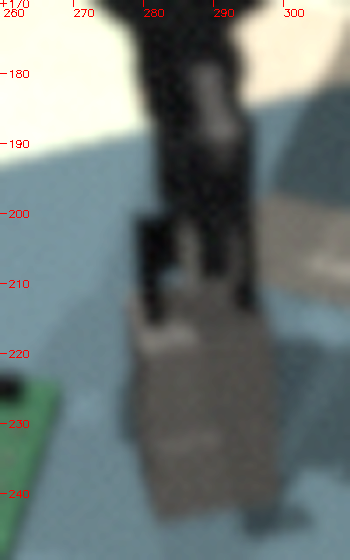

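View pics/top11.png

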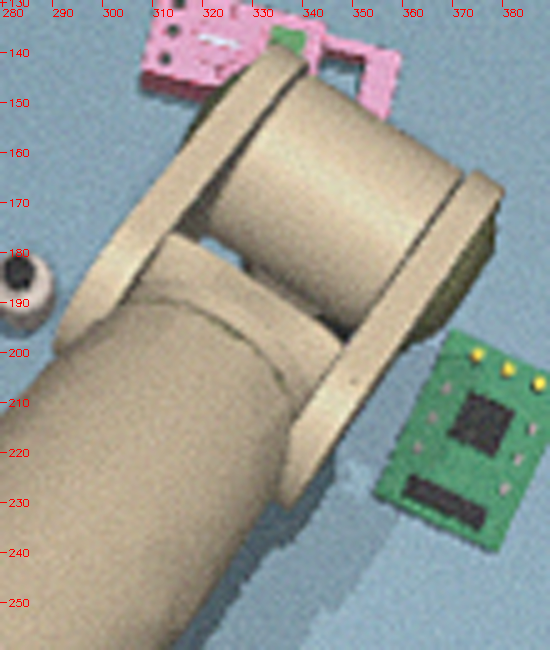

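```bash

python3 -m handwheel '[{"grip":50,"tx":-0.6,"ty":2,"tz":-2,"wx":0,"wy":0,"wz":0},{"grip":50,"tx":0,"ty":0,"tz":0,"wx":0,"wy":0,"wz":0},{"grip":28,"tx":0,"ty":0,"tz":0,"wx":0,"wy":0,"wz":0},{"grip":22,"tx":0,"ty":0,"tz":0,"wx":0,"wy":0,"wz":0},{"grip":16,"tx":0,"ty":0,"tz":0,"wx":0,"wy":0,"wz":0},{"grip":10,"tx":0,"ty":0,"tz":0,"wx":0,"wy":0,"wz":0},{"grip":5,"tx":0,"ty":0,"tz":0,"wx":0,"wy":0,"wz":0}]' 25
python3 -m handwheel '[{"grip":5,"tx":0,"ty":0,"tz":0,"wx":0,"wy":0,"wz":0},{"grip":5,"tx":0,"ty":0,"tz":0,"wx":0,"wy":0,"wz":0},{"grip":5,"tx":0,"ty":0,"tz":0,"wx":0,"wy":0,"wz":0}]' 60
python3 - <<'E'
from bay import *
rep();p=np.array([502.3,-235.8,102.]);
goto(p,Rd)
E
```

```text
time_s: 20.63
eef_pos: [502.4, -235.8, 102.1]
ee_rot: [-0.472, 0.472, -0.525, 0.528]
force: [-0.9, -0.2, 1.8]
grip_width: 0.204
time_s: 20.88
eef_pos: [502.5, -235.8, 102.3]
ee_rot: [-0.472, 0.472, -0.525, 0.528]
force: [-0.7, 0.0, 4.7]
grip_width: 0.192
t 20.8833 j [-0.65   0.467  1.539  0.     1.132 -0.541] p [ 502.459 -235.846  102.254] F [-0.695  0.003  4.676] M [0.023 0.261 0.001] g 0.1915287176320056
cols x y z:
 [[-0.109  0.003  0.994]
 [-0.994 -0.002 -0.109]
 [ 0.002 -1.     0.003]]
tool shift [-0.029  0.253 -0.164]
rotvec [-0.003 -0.001  0.002]
```

```bash

python3 -m handwheel '[{"grip":5,"tx":0,"ty":-5,"tz":0,"wx":0,"wy":0,"wz":0},{"grip":5,"tx":0,"ty":-15,"tz":0,"wx":0,"wy":0,"wz":0},{"grip":5,"tx":0,"ty":-20,"tz":0,"wx":0,"wy":0,"wz":0},{"grip":5,"tx":0,"ty":-25,"tz":0,"wx":0,"wy":0,"wz":0},{"grip":5,"tx":0,"ty":-20,"tz":0,"wx":0,"wy":0,"wz":0},{"grip":5,"tx":0,"ty":-15,"tz":0,"wx":0,"wy":0,"wz":0},{"grip":5,"tx":0,"ty":0,"tz":0,"wx":0,"wy":0,"wz":0}]' 80
python3 - <<'E'
from bay import *
rep();goto([463,78,202],Rd)
E
python3 cap.py 12 scene 230 120 110 130 5
```

```text
time_s: 21.47
eef_pos: [502.9, -236.1, 204.7]
ee_rot: [-0.473, 0.471, -0.524, 0.529]
force: [-0.2, -0.2, -2.4]
grip_width: 0.185
t 21.4667 j [-0.65   0.371  1.4    0.     1.363 -0.541] p [ 502.926 -236.056  204.675] F [-0.248 -0.163 -2.431] M [-0.056 -0.068  0.023] g 0.18481802042887152
cols x y z:
 [[-0.109  0.006  0.994]
 [-0.994 -0.004 -0.109]
 [ 0.004 -1.     0.007]]
tool shift [-307.831    1.033  -73.968]
rotvec [-0.007 -0.001  0.004]
```

View pics/scene12.png

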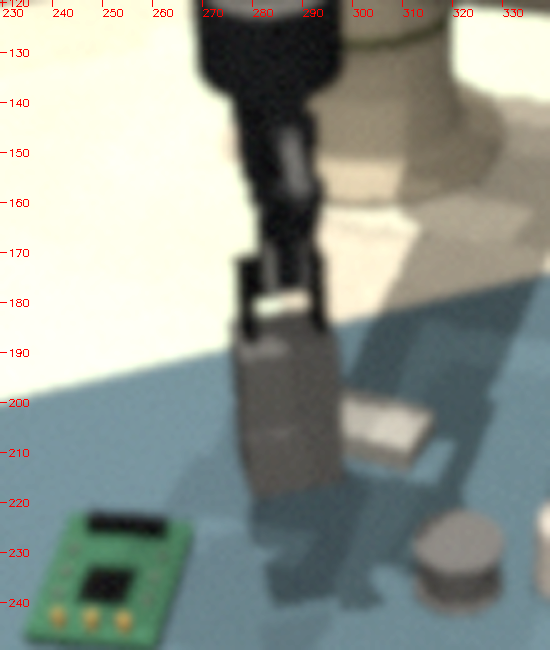

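```bash

python3 -m handwheel '[{"grip":5,"tx":-8,"ty":0,"tz":-2,"wx":-0.007,"wy":0,"wz":0.004},{"grip":5,"tx":-18,"ty":0,"tz":-5,"wx":0,"wy":0,"wz":0},{"grip":5,"tx":-28,"ty":0,"tz":-7,"wx":0,"wy":0,"wz":0},{"grip":5,"tx":-32,"ty":0,"tz":-8,"wx":0,"wy":0,"wz":0},{"grip":5,"tx":-32,"ty":0,"tz":-8,"wx":0,"wy":0,"wz":0},{"grip":5,"tx":-32,"ty":0,"tz":-8,"wx":0,"wy":0,"wz":0},{"grip":5,"tx":-32,"ty":0,"tz":-8,"wx":0,"wy":0,"wz":0},{"grip":5,"tx":-32,"ty":0,"tz":-8,"wx":0,"wy":0,"wz":0},{"grip":5,"tx":-30,"ty":0,"tz":-8,"wx":0,"wy":0,"wz":0},{"grip":5,"tx":-28,"ty":0,"tz":-7,"wx":0,"wy":0,"wz":0}]' 80
python3 -m handwheel '[{"grip":5,"tx":-18,"ty":0,"tz":-3,"wx":0,"wy":0,"wz":0},{"grip":5,"tx":-10,"ty":0,"tz":-2,"wx":0,"wy":0,"wz":0},{"grip":5,"tx":-5,"ty":0,"tz":0,"wx":0,"wy":0,"wz":0},{"grip":5,"tx":0,"ty":0,"tz":0,"wx":0,"wy":0,"wz":0},{"grip":5,"tx":0,"ty":0,"tz":0,"wx":0,"wy":0,"wz":0},{"grip":5,"tx":0,"ty":0,"tz":0,"wx":0,"wy":0,"wz":0}]' 80
python3 - <<'E'
from bay import *
rep();goto([463,78,202],Rd)
E
python3 cap.py 13 scene 320 110 110 140 5
python3 cap.py 13 top 180 130 110 130 5
```

```text
time_s: 22.35
eef_pos: [461.5, 44.6, 201.4]
ee_rot: [0.471, -0.473, 0.529, -0.524]
force: [0.9, -0.1, -3.3]
grip_width: 0.187
time_s: 22.85
eef_pos: [461.9, 74.8, 202.7]
ee_rot: [0.471, -0.472, 0.529, -0.525]
force: [-0.6, -0.3, -2.9]
grip_width: 0.19
t 22.85 j [-0.092  0.185  1.65   0.003  1.311  0.018] p [461.89   74.824 202.699] F [-0.606 -0.328 -2.911] M [-0.027 -0.043 -0.001] g 0.19023720300339692
cols x y z:
 [[-0.11  -0.004  0.994]
 [-0.994  0.003 -0.11 ]
 [-0.002 -1.    -0.005]]
tool shift [-3.278  0.704  0.756]
rotvec [ 0.005 -0.002 -0.002]
```

View pics/scene13.png

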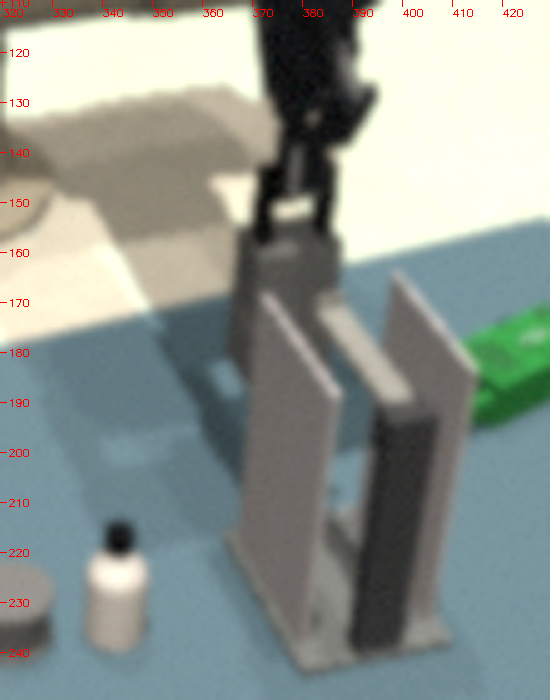

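View pics/top13.png

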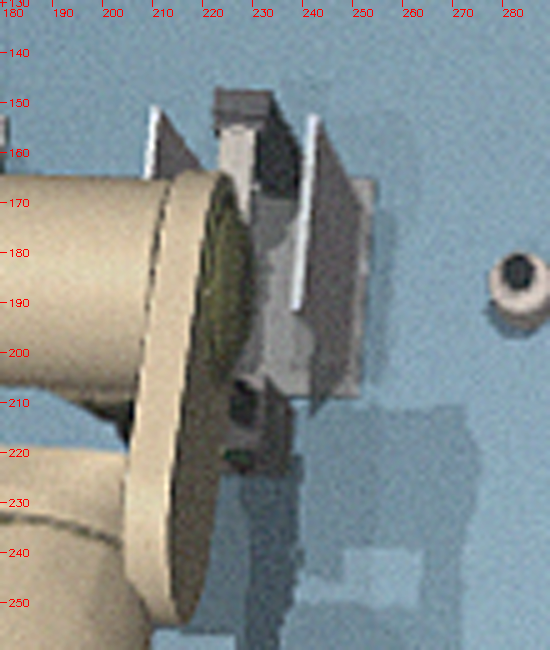

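```bash
python3 - <<'E'
from bay import *
s,R=log();C=load("scene13");p=s["eef_pos"]
e=p+27.75*up
print("eye",e,"in seat frame",(e-seat)@bx,(e-seat)@by)
for n,v in(("bodytop back",[(20,28,-28),(20,-28,-28)]),("bodytop front",[(-20,28,-28),(-20,-28,-28)]),("bar top back",[(9,24,20),(9,-24,20)]),("win top back",[(9,16,0),(9,-16,0)])):
    print(n,*[proj(C,e+a*bx+b*by+c_*up)[0] for a,b,c_ in v])
T=[(-34,9,0),(-34,-9,0),(63,9,0),(63,-9,0),(-34,9,8),(-34,-9,8)]
print("tongue",*[proj(C,seat+a*bx+b*by+c_*up)[0] for a,b,c_ in T])
zoom(C["pixels"],355,135,60,70,9,"pics/s13z.png")
E
```

```text
eye [461.9   74.92 230.61] in seat frame -90.7083919587925 -2.9956561206798598
bodytop back [389.04 157.62] [371.97 160.4 ]
bodytop front [383.75 151.06] [367.05 153.71]
bar top back [388.06 142.33] [373.16 144.62]
win top back [384.9  148.48] [375.07 150.03]
tongue [388.54 169.69] [382.99 170.63] [402.75 188.15] [396.89 189.22] [388.83 167.46] [383.26 168.4 ]
```

View pics/s13z.png

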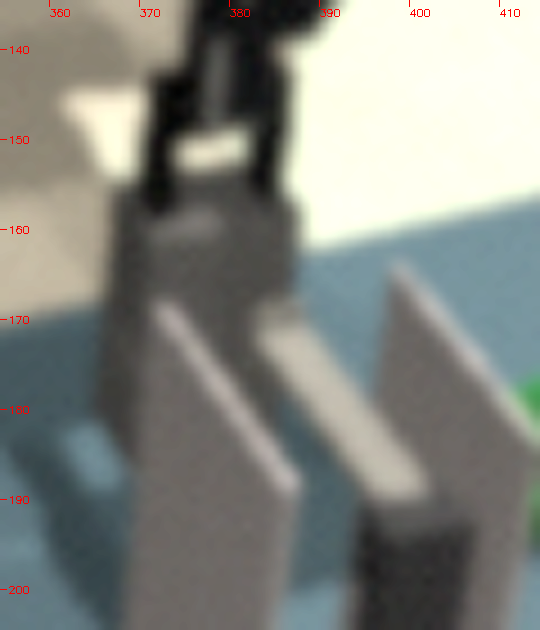

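```bash

python3 -m handwheel '[{"grip":5,"tx":-4,"ty":8,"tz":0,"wx":0.005,"wy":-0.002,"wz":-0.002},{"grip":5,"tx":0,"ty":12,"tz":0,"wx":0,"wy":0,"wz":0},{"grip":5,"tx":0,"ty":10,"tz":0,"wx":0,"wy":0,"wz":0},{"grip":5,"tx":0,"ty":0,"tz":8,"wx":0,"wy":0,"wz":0},{"grip":5,"tx":0,"ty":0,"tz":8,"wx":0,"wy":0,"wz":0},{"grip":5,"tx":0,"ty":0,"tz":4,"wx":0,"wy":0,"wz":0},{"grip":5,"tx":0,"ty":0,"tz":0,"wx":0,"wy":0,"wz":0},{"grip":5,"tx":0,"ty":0,"tz":0,"wx":0,"wy":0,"wz":0}]' 80
cat > ee.py <<'E'
from bay import *
rep();s,R=log();e=s["eef_pos"]+27.75*up;d=e-seat
print("eye in seat frame",d@bx,d@by,d[2]);print("rotvec",(R.inv()*Rd).as_rotvec())
E
python3 ee.py
python3 cap.py 14 scene 345 135 80 80 7
python3 cap.py 14 top 195 135 70 90 6
```

```text
time_s: 23.62
eef_pos: [482.6, 77.4, 173.3]
ee_rot: [-0.473, 0.472, -0.526, 0.526]
force: [0.0, -0.4, -2.1]
grip_width: 0.186
t 23.6167 j [-0.082  0.254  1.643  0.001  1.243  0.026] p [482.55   77.419 173.348] F [ 0.039 -0.444 -2.121] M [0.007 0.02  0.007] g 0.1858994510548955
cols x y z:
 [[-0.107  0.001  0.994]
 [-0.994  0.001 -0.107]
 [-0.001 -1.     0.001]]
eye in seat frame -70.4474591033644 1.7205001473571238 16.097909897332016
rotvec [-0.001  0.001 -0.001]
```

View pics/scene14.png

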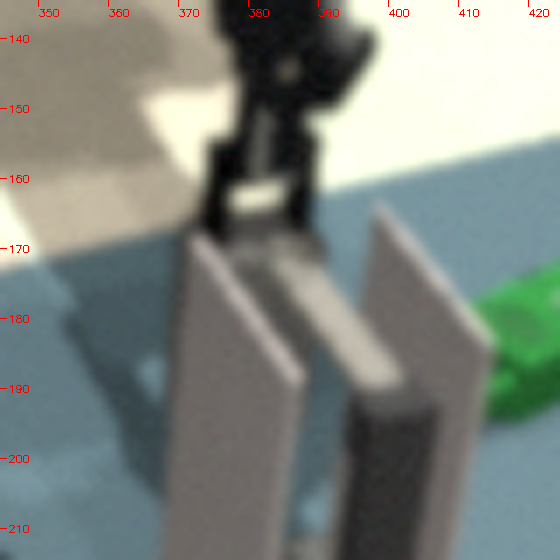

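View pics/top14.png

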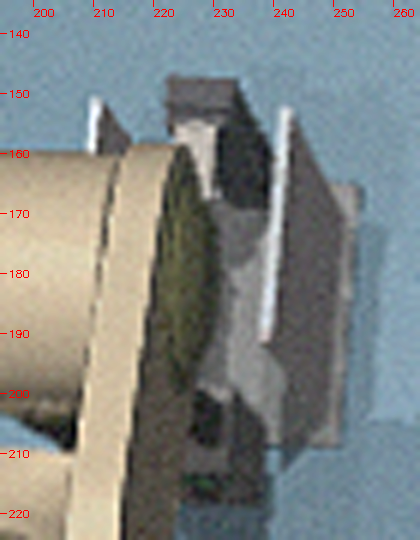

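```bash

python3 -m handwheel '[{"grip":5,"tx":0,"ty":1,"tz":6,"wx":0,"wy":0,"wz":0},{"grip":5,"tx":0,"ty":0,"tz":8,"wx":0,"wy":0,"wz":0},{"grip":5,"tx":0,"ty":0,"tz":8,"wx":0,"wy":0,"wz":0},{"grip":5,"tx":0,"ty":0,"tz":8,"wx":0,"wy":0,"wz":0},{"grip":5,"tx":0,"ty":0,"tz":0,"wx":0,"wy":0,"wz":0}]' 80
python3 ee.py
python3 cap.py 15 scene 345 135 80 80 7
```

```text
time_s: 24.13
eef_pos: [513.4, 74.0, 171.8]
ee_rot: [-0.473, 0.472, -0.526, 0.526]
force: [-0.4, -0.1, -2.0]
grip_width: 0.184
t 24.1333 j [-0.083  0.32   1.559  0.001  1.261  0.024] p [513.428  74.034 171.835] F [-0.426 -0.107 -2.021] M [ 0.007  0.012 -0.011] g 0.18439683298811207
cols x y z:
 [[-0.108  0.001  0.994]
 [-0.994  0.    -0.108]
 [-0.001 -1.     0.001]]
eye in seat frame -39.38513900507101 1.690772605826109 14.585124119742204
rotvec [-0.001  0.    -0.001]
```

View pics/scene15.png

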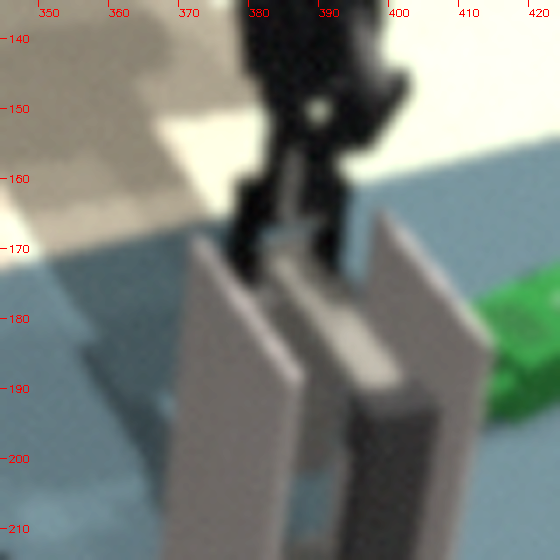

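```bash

python3 -m handwheel '[{"grip":5,"tx":0,"ty":0,"tz":6,"wx":0,"wy":0,"wz":0},{"grip":5,"tx":0,"ty":0,"tz":8,"wx":0,"wy":0,"wz":0},{"grip":5,"tx":0,"ty":0,"tz":8,"wx":0,"wy":0,"wz":0},{"grip":5,"tx":0,"ty":0,"tz":6,"wx":0,"wy":0,"wz":0},{"grip":5,"tx":0,"ty":0,"tz":0,"wx":0,"wy":0,"wz":0}]' 80
python3 ee.py
python3 -m handwheel '[{"grip":5,"tx":0,"ty":0,"tz":8,"wx":0,"wy":0,"wz":0},{"grip":5,"tx":0,"ty":0,"tz":8,"wx":0,"wy":0,"wz":0},{"grip":5,"tx":0,"ty":0,"tz":8,"wx":0,"wy":0,"wz":0},{"grip":5,"tx":0,"ty":0,"tz":3,"wx":0,"wy":0,"wz":0},{"grip":5,"tx":0,"ty":0,"tz":0,"wx":0,"wy":0,"wz":0},{"grip":5,"tx":0,"ty":0,"tz":0,"wx":0,"wy":0,"wz":0}]' 80
python3 ee.py
python3 cap.py 16 scene 345 125 80 90 7
python3 cap.py 16 top 195 135 70 90 6
```

```text
time_s: 24.6
eef_pos: [540.9, 71.1, 171.9]
ee_rot: [-0.473, 0.472, -0.526, 0.526]
force: [0.1, 0.6, -2.4]
grip_width: 0.186
t 24.6 j [-0.084  0.378  1.477  0.001  1.285  0.023] p [540.91   71.107 171.88 ] F [ 0.089  0.64  -2.363] M [-0.071  0.017 -0.038] g 0.18579115295323317
cols x y z:
 [[-0.107  0.001  0.994]
 [-0.994  0.    -0.107]
 [-0.001 -1.     0.001]]
eye in seat frame -11.747519340423786 1.7483167108966922 14.630057515487039
rotvec [-0.001  0.001 -0.001]
time_s: 25.1
eef_pos: [566.6, 68.5, 171.9]
ee_rot: [0.473, -0.472, 0.526, -0.526]
force: [0.1, 0.3, -1.8]
grip_width: 0.188
t 25.1 j [-0.085  0.433  1.396  0.001  1.312  0.022] p [566.562  68.488 171.903] F [ 0.135  0.297 -1.793] M [0.038 0.006 0.033] g 0.18788760085976564
cols x y z:
 [[-0.107  0.     0.994]
 [-0.994  0.001 -0.107]
 [-0.001 -1.     0.   ]]
eye in seat frame 14.037569958915544 1.9152137271997456 14.653078805273424
rotvec [-0.     0.001 -0.001]
```

View pics/scene16.png

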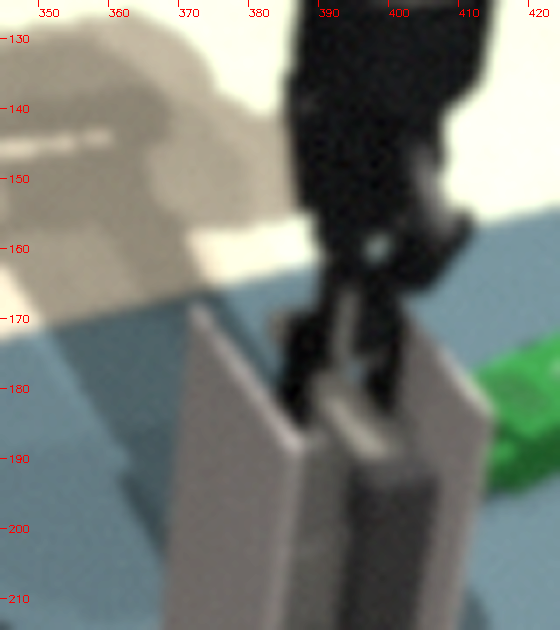

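View pics/top16.png

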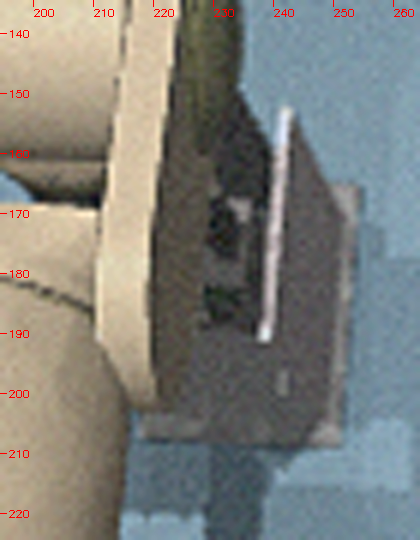

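```bash

python3 -m handwheel '[{"grip":5,"tx":0,"ty":4,"tz":0,"wx":0,"wy":0,"wz":0},{"grip":5,"tx":0,"ty":4,"tz":0,"wx":0,"wy":0,"wz":0},{"grip":5,"tx":0,"ty":3,"tz":0,"wx":0,"wy":0,"wz":0},{"grip":5,"tx":0,"ty":0,"tz":0,"wx":0,"wy":0,"wz":0}]' 80
python3 ee.py|grep -v "\["; python3 -m handwheel '[{"grip":5,"tx":0,"ty":2,"tz":0,"wx":0,"wy":0,"wz":0},{"grip":5,"tx":0,"ty":0,"tz":0,"wx":0,"wy":0,"wz":0},{"grip":5,"tx":0,"ty":0,"tz":0,"wx":0,"wy":0,"wz":0}]' 80
python3 -m handwheel '[{"grip":5,"tx":0,"ty":2,"tz":0,"wx":0,"wy":0,"wz":0},{"grip":5,"tx":0,"ty":0,"tz":0,"wx":0,"wy":0,"wz":0},{"grip":5,"tx":0,"ty":0,"tz":0,"wx":0,"wy":0,"wz":0}]' 80
python3 -m handwheel '[{"grip":5,"tx":0,"ty":2,"tz":0,"wx":0,"wy":0,"wz":0},{"grip":5,"tx":0,"ty":0,"tz":0,"wx":0,"wy":0,"wz":0},{"grip":5,"tx":0,"ty":0,"tz":0,"wx":0,"wy":0,"wz":0}]' 80
python3 -m handwheel '[{"grip":5,"tx":0,"ty":2,"tz":0,"wx":0,"wy":0,"wz":0},{"grip":5,"tx":0,"ty":0,"tz":0,"wx":0,"wy":0,"wz":0},{"grip":5,"tx":0,"ty":0,"tz":0,"wx":0,"wy":0,"wz":0}]' 80
python3 ee.py
```

```text
time_s: 25.53
eef_pos: [566.1, 68.5, 160.1]
ee_rot: [0.472, -0.472, 0.526, -0.526]
force: [-0.5, 0.2, -2.8]
grip_width: 0.186
cols x y z:
eye in seat frame 13.61727796465958 1.917531776900767 2.8951263171867367
time_s: 25.78
eef_pos: [566.6, 68.5, 159.1]
ee_rot: [-0.473, 0.472, -0.526, 0.526]
force: [0.9, 0.1, -2.2]
grip_width: 0.186
time_s: 26.03
eef_pos: [566.6, 68.5, 157.1]
ee_rot: [-0.473, 0.472, -0.526, 0.526]
force: [-0.3, -1.0, -1.5]
grip_width: 0.184
time_s: 26.28
eef_pos: [566.7, 68.5, 155.2]
ee_rot: [-0.473, 0.472, -0.526, 0.526]
force: [0.2, -0.9, -1.1]
grip_width: 0.187
time_s: 26.53
eef_pos: [566.8, 68.5, 153.2]
ee_rot: [-0.473, 0.472, -0.526, 0.526]
force: [0.8, 0.2, -0.2]
grip_width: 0.184
t 26.5333 j [-0.085  0.449  1.423  0.001  1.268  0.022] p [566.803  68.456 153.235] F [ 0.848  0.175 -0.208] M [ 0.042 -0.029 -0.024] g 0.18410526520083445
cols x y z:
 [[-0.107  0.001  0.994]
 [-0.994  0.    -0.107]
 [-0.001 -1.     0.001]]
eye in seat frame 14.280667320618406 1.9095961505198067 -4.014907757154674
rotvec [-0.001  0.001 -0.001]
```

```bash

python3 -m handwheel '[{"grip":5,"tx":0,"ty":2,"tz":0,"wx":0,"wy":0,"wz":0},{"grip":5,"tx":0,"ty":2,"tz":0,"wx":0,"wy":0,"wz":0},{"grip":5,"tx":0,"ty":2,"tz":0,"wx":0,"wy":0,"wz":0},{"grip":5,"tx":0,"ty":1,"tz":0,"wx":0,"wy":0,"wz":0},{"grip":5,"tx":0,"ty":0,"tz":0,"wx":0,"wy":0,"wz":0},{"grip":5,"tx":0,"ty":0,"tz":0,"wx":0,"wy":0,"wz":0}]' 80
python3 -m handwheel '[{"grip":5,"tx":0,"ty":2,"tz":0,"wx":0,"wy":0,"wz":0},{"grip":5,"tx":0,"ty":1,"tz":0,"wx":0,"wy":0,"wz":0},{"grip":5,"tx":0,"ty":0,"tz":0,"wx":0,"wy":0,"wz":0},{"grip":5,"tx":0,"ty":0,"tz":0,"wx":0,"wy":0,"wz":0}]' 80
python3 ee.py
python3 cap.py 17 scene 345 125 80 90 7
```

```text
time_s: 27.03
eef_pos: [566.8, 68.5, 146.4]
ee_rot: [-0.473, 0.472, -0.526, 0.526]
force: [-0.4, 0.7, 4.6]
grip_width: 0.186
time_s: 27.37
eef_pos: [566.8, 68.5, 143.5]
ee_rot: [-0.473, 0.472, -0.526, 0.526]
force: [-1.2, -0.2, 6.1]
grip_width: 0.189
t 27.3667 j [-0.085  0.458  1.436  0.001  1.246  0.022] p [566.809  68.477 143.52 ] F [-1.154 -0.206  6.127] M [0.003 0.143 0.002] g 0.18885679945968473
cols x y z:
 [[-0.107  0.002  0.994]
 [-0.994  0.    -0.107]
 [-0.001 -1.     0.002]]
eye in seat frame 14.284163826485715 1.9306208417269044 -13.729938056918314
rotvec [-0.002  0.001 -0.001]
```

View pics/scene17.png

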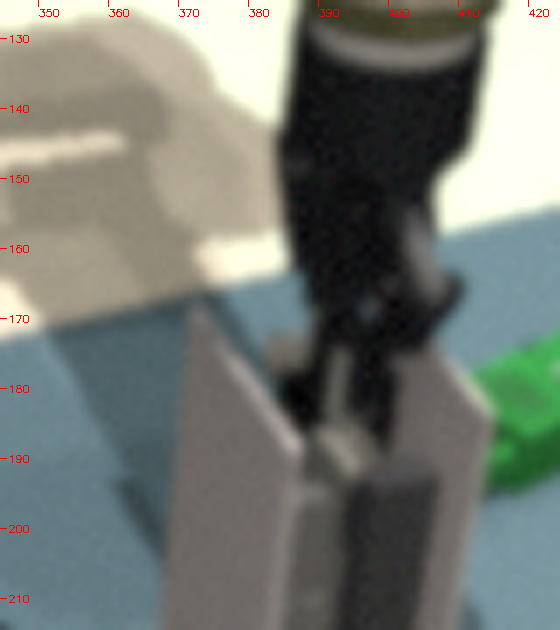

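```bash

python3 -m handwheel '[{"grip":5,"tx":0,"ty":1,"tz":0,"wx":0,"wy":0,"wz":0},{"grip":5,"tx":0,"ty":0,"tz":0,"wx":0,"wy":0,"wz":0},{"grip":5,"tx":0,"ty":0,"tz":0,"wx":0,"wy":0,"wz":0},{"grip":5,"tx":0,"ty":0,"tz":0,"wx":0,"wy":0,"wz":0},{"grip":5,"tx":0,"ty":0,"tz":0,"wx":0,"wy":0,"wz":0},{"grip":5,"tx":0,"ty":0,"tz":0,"wx":0,"wy":0,"wz":0}]' 80
python3 ee.py
```

```text
time_s: 27.92
eef_pos: [566.8, 68.5, 142.6]
ee_rot: [-0.473, 0.472, -0.526, 0.526]
force: [-0.7, 0.5, 5.7]
grip_width: 0.185
t 27.9167 j [-0.085  0.458  1.437  0.001  1.244  0.022] p [566.807  68.473 142.632] F [-0.701  0.51   5.672] M [ 0.051  0.189 -0.012] g 0.18476097589580173
cols x y z:
 [[-0.107  0.002  0.994]
 [-0.994  0.    -0.107]
 [-0.001 -1.     0.002]]
eye in seat frame 14.282795042288752 1.926346207427012 -14.618437436841532
rotvec [-0.002  0.001 -0.001]
```

```bash

python3 -m handwheel '[{"grip":5,"tx":0,"ty":1,"tz":0,"wx":0,"wy":0,"wz":0},{"grip":5,"tx":0,"ty":0,"tz":0,"wx":0,"wy":0,"wz":0},{"grip":5,"tx":0,"ty":0,"tz":0,"wx":0,"wy":0,"wz":0},{"grip":5,"tx":0,"ty":0,"tz":0,"wx":0,"wy":0,"wz":0},{"grip":5,"tx":0,"ty":0,"tz":0,"wx":0,"wy":0,"wz":0},{"grip":5,"tx":0,"ty":0,"tz":0,"wx":0,"wy":0,"wz":0}]' 80
python3 -m handwheel '[{"grip":5,"tx":0,"ty":-2,"tz":0,"wx":0,"wy":0,"wz":0},{"grip":5,"tx":0,"ty":-2,"tz":0,"wx":0,"wy":0,"wz":0},{"grip":5,"tx":0,"ty":-2,"tz":0,"wx":0,"wy":0,"wz":0},{"grip":5,"tx":0,"ty":-2,"tz":0,"wx":0,"wy":0,"wz":0},{"grip":5,"tx":0,"ty":-2,"tz":0,"wx":0,"wy":0,"wz":0},{"grip":5,"tx":0,"ty":-1,"tz":0,"wx":0,"wy":0,"wz":0},{"grip":5,"tx":0,"ty":0,"tz":0,"wx":0,"wy":0,"wz":0},{"grip":5,"tx":0,"ty":0,"tz":0,"wx":0,"wy":0,"wz":0}]' 60
python3 ee.py
```

```text
time_s: 28.42
eef_pos: [566.8, 68.5, 141.7]
ee_rot: [-0.473, 0.472, -0.526, 0.526]
force: [-1.8, 0.3, 7.0]
grip_width: 0.188
time_s: 29.08
eef_pos: [566.7, 68.5, 151.9]
ee_rot: [-0.473, 0.472, -0.526, 0.526]
force: [2.5, 0.6, 1.0]
grip_width: 0.193
t 29.0833 j [-0.085  0.45   1.425  0.001  1.266  0.022] p [566.74   68.47  151.893] F [2.455 0.626 1.019] M [-0.043 -0.353  0.084] g 0.1934715524895247
cols x y z:
 [[-0.107  0.001  0.994]
 [-0.994  0.001 -0.107]
 [-0.001 -1.     0.001]]
eye in seat frame 14.21614316600993 1.916197573612807 -5.356908931212502
rotvec [-0.001  0.001 -0.001]
```

```bash

python3 -m handwheel '[{"grip":5,"tx":0,"ty":-1.2,"tz":0,"wx":0,"wy":0,"wz":0},{"grip":5,"tx":0,"ty":0,"tz":0,"wx":0,"wy":0,"wz":0},{"grip":5,"tx":0,"ty":0,"tz":0,"wx":0,"wy":0,"wz":0}]' 25
python3 -m handwheel '[{"grip":18,"tx":0,"ty":0,"tz":0,"wx":0,"wy":0,"wz":0},{"grip":20,"tx":0,"ty":0,"tz":0,"wx":0,"wy":0,"wz":0},{"grip":24,"tx":0,"ty":0,"tz":0,"wx":0,"wy":0,"wz":0},{"grip":28,"tx":0,"ty":0,"tz":0,"wx":0,"wy":0,"wz":0},{"grip":32,"tx":0,"ty":0,"tz":0,"wx":0,"wy":0,"wz":0},{"grip":34,"tx":0,"ty":0,"tz":0,"wx":0,"wy":0,"wz":0},{"grip":34,"tx":0,"ty":0,"tz":0,"wx":0,"wy":0,"wz":0},{"grip":34,"tx":0,"ty":0,"tz":0,"wx":0,"wy":0,"wz":0}]' 25
python3 ee.py
python3 cap.py 18 scene 345 125 80 90 7
```

```text
time_s: 29.33
eef_pos: [566.6, 68.5, 153.1]
ee_rot: [-0.473, 0.472, -0.526, 0.526]
force: [1.5, 0.1, 0.7]
grip_width: 0.18
time_s: 30.0
eef_pos: [566.6, 68.5, 153.3]
ee_rot: [-0.473, 0.472, -0.526, 0.526]
force: [-0.3, -0.6, 0.0]
grip_width: 0.399
t 30.0 j [-0.085  0.449  1.423  0.001  1.269  0.022] p [566.608  68.505 153.278] F [-0.341 -0.578  0.018] M [ 0.    -0.003  0.019] g 0.3987253619583861
cols x y z:
 [[-0.107  0.001  0.994]
 [-0.994  0.001 -0.107]
 [-0.001 -1.     0.001]]
eye in seat frame 14.081358558866965 1.936687516472469 -3.9718911009140356
rotvec [-0.001  0.001 -0.001]
```

View pics/scene18.png

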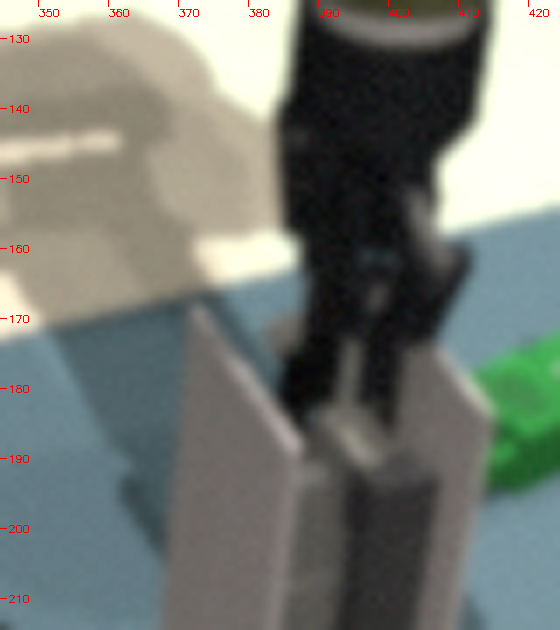

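```bash

python3 -m handwheel '[{"grip":34,"tx":0,"ty":-4,"tz":0,"wx":0,"wy":0,"wz":0},{"grip":34,"tx":0,"ty":-8,"tz":0,"wx":0,"wy":0,"wz":0},{"grip":34,"tx":0,"ty":-10,"tz":0,"wx":0,"wy":0,"wz":0},{"grip":34,"tx":0,"ty":-20,"tz":0,"wx":0,"wy":0,"wz":0},{"grip":34,"tx":0,"ty":-30,"tz":0,"wx":0,"wy":0,"wz":0},{"grip":34,"tx":0,"ty":-35,"tz":0,"wx":0,"wy":0,"wz":0},{"grip":34,"tx":0,"ty":-35,"tz":-20,"wx":0,"wy":0,"wz":0},{"grip":34,"tx":0,"ty":0,"tz":-35,"wx":0,"wy":0,"wz":0},{"grip":34,"tx":0,"ty":0,"tz":-35,"wx":0,"wy":0,"wz":0},{"grip":34,"tx":0,"ty":0,"tz":-35,"wx":0,"wy":0,"wz":0}]' 25
python3 -m handwheel '[{"grip":34,"tx":0,"ty":0,"tz":-35,"wx":0,"wy":0,"wz":0},{"grip":34,"tx":30,"ty":0,"tz":-20,"wx":0,"wy":0,"wz":0},{"grip":34,"tx":35,"ty":0,"tz":-20,"wx":0,"wy":0,"wz":0},{"grip":34,"tx":35,"ty":0,"tz":-20,"wx":0,"wy":0,"wz":0},{"grip":34,"tx":35,"ty":0,"tz":-10,"wx":0,"wy":0,"wz":0},{"grip":34,"tx":35,"ty":0,"tz":0,"wx":0,"wy":0,"wz":0},{"grip":34,"tx":0,"ty":0,"tz":0,"wx":0,"wy":0,"wz":0}]' 25
python3 ee.py
python3 cap.py 19 scene 345 125 80 90 7
python3 cap.py 19 top 195 135 70 90 6
```

```text
time_s: 30.88
eef_pos: [440.8, 81.9, 296.3]
ee_rot: [-0.473, 0.472, -0.526, 0.527]
force: [0.8, 1.0, -0.3]
grip_width: 0.398
time_s: 31.47
eef_pos: [318.6, -80.5, 296.1]
ee_rot: [-0.471, 0.47, -0.527, 0.529]
force: [0.1, 0.3, -1.0]
grip_width: 0.4
t 31.4667 j [-0.609 -0.207  1.797 -0.     1.549 -0.494] p [318.622 -80.472 296.078] F [ 0.063  0.341 -0.964] M [ 0.048  0.005 -0.001] g 0.39957582547547355
cols x y z:
 [[-0.114  0.002  0.993]
 [-0.993 -0.002 -0.114]
 [ 0.002 -1.     0.003]]
eye in seat frame -216.36456389391284 -172.95073320355425 138.8276003452114
rotvec [-0.003 -0.006  0.002]
```

View pics/scene19.png

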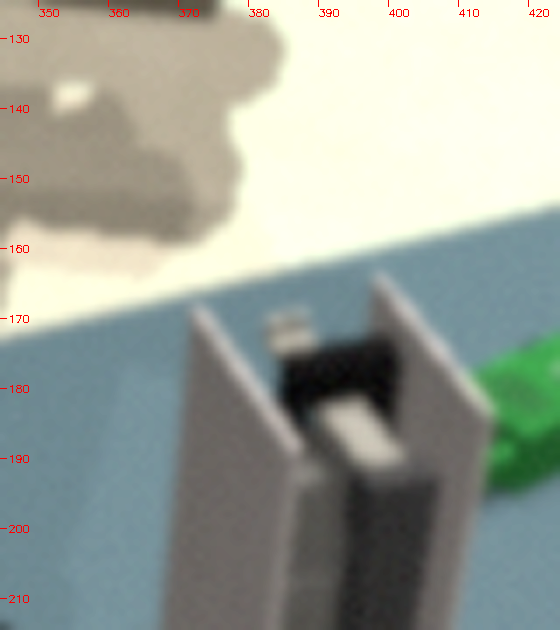

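View pics/top19.png

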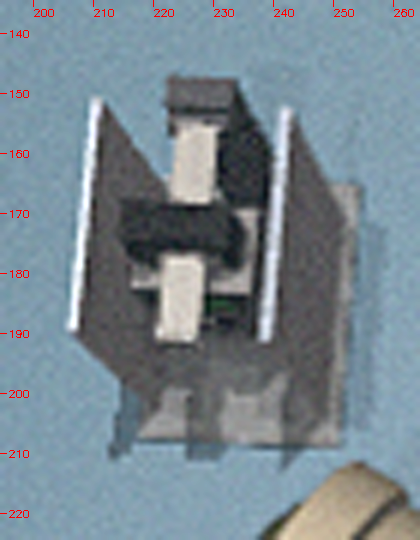

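```bash

python3 -m handwheel '[{"grip":34,"tx":0,"ty":0,"tz":0,"wx":0,"wy":0,"wz":0},{"grip":34,"tx":0,"ty":0,"tz":0,"wx":0,"wy":0,"wz":0},{"grip":34,"tx":0,"ty":0,"tz":0,"wx":0,"wy":0,"wz":0},{"grip":34,"tx":0,"ty":0,"tz":0,"wx":0,"wy":0,"wz":0},{"grip":34,"tx":0,"ty":0,"tz":0,"wx":0,"wy":0,"wz":0},{"grip":34,"tx":0,"ty":0,"tz":0,"wx":0,"wy":0,"wz":0}]' 25
python3 - <<'E'
from bay import *
from rig import eyes
T=eyes.capture("top");np.savez("pics/top20.npz",**T);S=eyes.capture("scene");np.savez("pics/scene20.npz",**S)
for n,C in(("top",T),("scene",S)):
    A=load(n+"19")["pixels"].astype(int);d=np.abs(C["pixels"].astype(int)-A).sum(2)
    r=d[145:212,200:255] if n=="top" else d[165:245,365:415];print(n,"max diff",r.max(),(r>60).sum())
    print("start vs now other objects",(np.abs(C["pixels"].astype(int)-load(n+"0")["pixels"].astype(int)).sum(2)>80).sum())
g=np.clip((T["pixels"].astype(float)/255)**.5*255,0,255).astype(np.uint8)
zoom(g,205,140,45,55,11,"pics/t20z.png")
e=seat+14*bx+1*by-up*5
for nm,v in(("bar top",[(9,24,20),(9,-24,20),(-9,24,20),(-9,-24,20)]),("bodytop front",[(-20,28,-28),(-20,-28,-28)])):
    print(nm,*[proj(T,e+a*bx+b*by+c_*up)[0] for a,b,c_ in v])
zoom(T["pixels"],190,130,210,140,3,"pics/t20a.png")
E
```

```text
time_s: 32.07
eef_pos: [319.7, -75.6, 295.0]
ee_rot: [-0.473, 0.472, -0.526, 0.526]
force: [0.9, -0.5, -0.1]
grip_width: 0.4
top max diff 163 8
start vs now other objects 18963
scene max diff 25 0
start vs now other objects 12936
bar top [215.25 168.2 ] [233.4  169.13] [214.58 174.88] [232.78 175.82]
bodytop front [216.29 183.04] [236.81 184.13]
```

View pics/t20z.png

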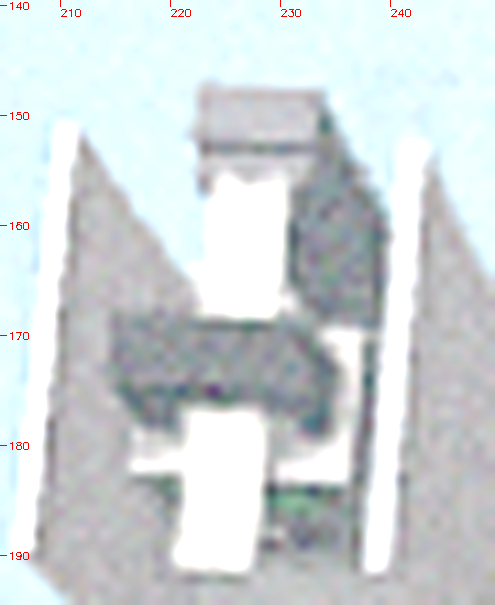

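View pics/t20a.png

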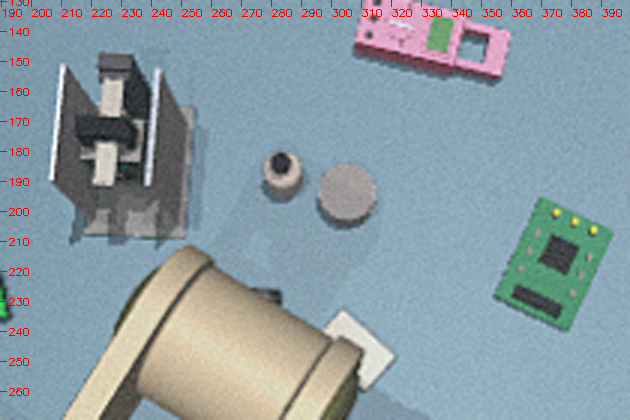

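```bash
python3 -c "
from rig import ctrl,sense
print(ctrl.finish_job());print(sense()['time_s'])"
```

```text
the job is handed in; nothing more can be done
None
the job is handed in; nothing more can be done
```

The meter is hanging by its tab window on the free hook with the display facing out of the bay, and the job was handed in at about 32 s. No verdict was reported.

I gripped the meter, turned it upright and stood it on the bench at about (502, -236), then let go. I took it again by the tab, passed the window over the lip, and tugged the hook down. Then I eased it back up, let go and cleared the arm.

**Last checks**
- **Tug:** the tool went about 15 mm below first contact and the wrist force rose by about 9 N. That puts the hook at about 0.015–0.016; the joint value itself cannot be read.
- **Hanging:** in the last pictures the tab bar and the top of the body lie within about 1 px of where an upright, correctly turned meter would be. A comparison 0.6 s apart shows it still (8 changed pixels in the top view, none in the scene view).
- **Other things:** the board, spool, bottle and tin look unmoved in the pictures. I did not measure them exactly.

**Failed or disagreed**
- **Fingertip position:** the fingers really end about 33 mm behind the reported TCP. My first grasp therefore closed on top of the meter, pressing it with about 10 N without moving it. I corrected for this from the pictures and that contact.
- **First tilt:** my first attempt, with the gripper empty, ran into the last joint's limit. I redid it with the half-turned grasp.

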